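# Stamp a batch of moulded housings in a clamped marking jig

## Robot

A 7-joint arm with a two-finger parallel gripper is mounted at the origin on the work surface. World frame = base frame: x ahead of the robot, y to its left, z up, the work surface at z = 0. Lengths are in m, angles in rad, forces in N, time in s.
With the tool pointing down it reaches from about 0.425 to 0.925 m from the base axis. Payload 6.8 kg.
Tool frame: the origin (TCP) lies on the front face of the gripper's body, between the roots of the fingers; the fingertips stand 73 mm ahead of it and the grasp point (between the pads) lies 54 mm ahead of it (env.nose_length is the distance from the TCP to the fingertips, in m); z points along the fingers, y is the direction in which the jaws open and shut (so a half turn about z gives the same grasp; the last joint's range is limited). The gripper opens to 85 mm and grips with 20 to 120 N. Pads are 22 mm wide; open, the fingers measure 114 mm over their backs; the gripper's body (76 mm by 85 mm) begins 54 mm behind the grasp point. The pads swing forward as they close: fully open they stand 13 mm farther back than shut.
Start: joints at [1.023, 0.477, 0.022, 1.555, -0.011, 1.109, -0.083], TCP at [0.287, -0.611, 0.304] pointing down, gripper open.
Joint ranges: [-2.96, 2.96], [-0.34, 2.1], [-1.41, 1.46], [0.24, 2.44], [-1.37, 4.51], [0.17, 1.92], [-2.96, 2.96]. Speed limits (rad/s): [2.39, 2.39, 3.14, 3.14, 3.14, 3.14, 3.14].

## Interface

Orientations are given as a unit quaternion [w, x, y, z].
In Python, from cell import env, kin, camera, calibration, job gives the robot as it stands. The module is installed in compiled form; this text tells all that it offers. Calls block until the motion is done:
- env.reach(position, orientation): joint-space move of the TCP to a pose.
- env.movel(position, velocity=0.15, rot=None, stop_force=None): straight line of the TCP; rot=None keeps the orientation; velocity is the mean speed in m/s. With stop_force (N) it stops when the force on the tool has changed by that much, and returns True; else False.
- env.goto_joints(angles): joint-space move.
- env.grip(opening, f_grip=None): finger opening in m; f_grip is the grip in N (None keeps the last); returns when the fingers have stopped.
- env.dwell(seconds).
- kin.inverse_kinematics(position, orientation): joint angles nearest the present ones, or None.
- env.get_state(): the state.
- camera(name): name is "scene" or "top" or "wrist"; returns (picture, depth): 400x640x3 uint8, blue, green, red; 400x640 float32, m along the optical axis (not along the pixel's ray), 0 where there is no reading.
- calibration(name): a dict with "fx", "fy", "cx", "cy" (pixels), "rvec" (rotation vector, rad) and "tvec" (3), from world to camera coordinates, as OpenCV has them. Camera axes: x right, y down, z forward; pixel columns grow to the right and rows downward; lengths in m; the calibration is good to about 2 mm. A picture is of the moment at which its call begins: read the wrist's pose just before it. calibration takes no time and is no camera call; for the wrist camera it gives the pose at the moment of the call.
A pose or a line that the arm cannot do raises env.PlanningError and nothing moves.
- job.job_done(): hands the job in, once; it reports no verdict.
The state is a dict: "time": time; "qpos": joint angles; "joint_velocities": joint speeds; "joint_torque": joint torques, N m; "tcp_pos": TCP position; "orientation": TCP orientation; "force": force on the tool from outside, world axes, zero at the start; "torque": the same for the moment, N m; "opening": finger opening in m.
Only numpy, scipy, OpenCV 4.12 (cv2) and the standard library are available. Lean on these libraries where they do the work, as an engineer would, in place of code of your own. Each camera call takes 0.05 s, during which the arm holds its last target.

## Task

Stamp the batch: lay every white housing flat in the marking jig, one to a nest, turn the recessed clamp screw clockwise as far as it goes with the T-handle key so that the bar slides over them, stand the key back in its stand, and only then press the treadle right down to its stop for half a second and let it spring back. Next use the key again to turn the screw all the way back open, return it to its stand, and lay the stamped housings flat, side by side, in the empty shallow tray. Do not disturb the meter.

Things in the scene. Friction and masses are not known exactly. Their poses are not given: they have to be found in the camera images.
- part0: white moulded plastic housing, a plain bar 100 x 36 x 32 mm (x, y, z), 90 g, three grey recesses drawn on its top. Two or three of the three such housings are present. It starts flat on the bench. Origin: centre of its underside; x along its length, z up. Both ends are alike.
- part1: white moulded plastic housing, a plain bar 100 x 36 x 32 mm (x, y, z), 90 g, three grey recesses drawn on its top. Two or three of the three such housings are present. It starts flat on the bench. Origin: centre of its underside; x along its length, z up. Both ends are alike.
- part2: white moulded plastic housing, a plain bar 100 x 36 x 32 mm (x, y, z), 90 g, three grey recesses drawn on its top. Two or three of the three such housings are present. It starts flat on the bench. Origin: centre of its underside; x along its length, z up. Both ends are alike.
- jig: aluminium marking jig fixed to the bench. Origin at bench level; x points from the treadle to the stamp bar, y to the clamp screw's side, z up. In this frame the base covers x -100 to 115, y -115 to 170, z 0 to 30 mm. Three open nests side by side along y, 68 mm apart, centred at x = 10 mm. At the far (+x) end a stamp bar with three brass studs, top at z 64 mm, nears the nests as the treadle goes down.
- lip (a joint): slide of the steel clamp bar in m, driven by the screw alone: 0 = clear of the nests, 0.028 = over the near (-x) 5 to 19 mm of the housings. Bar 226 mm along the jig's y, its underside 65 and top 73 mm above the bench, 3 mm above a housing that lies in its nest; guide blocks below it at both ends.
- nest0 (a point): centre of the floor of a nest, 30 mm above the bench. Nest 114 mm along the jig's x and 42 mm along its y, walls 10 mm high above the floor: so a housing lies with its length along the jig's x, with 7 mm spare at each end and 3 mm at each side, and stands 22 mm proud of the walls. x, y, z as the jig's.
- nest1 (a point): centre of the floor of a nest, 30 mm above the bench. Nest 114 mm along the jig's x and 42 mm along its y, walls 10 mm high above the floor: so a housing lies with its length along the jig's x, with 7 mm spare at each end and 3 mm at each side, and stands 22 mm proud of the walls. x, y, z as the jig's.
- nest2 (a point): centre of the floor of a nest, 30 mm above the bench. Nest 114 mm along the jig's x and 42 mm along its y, walls 10 mm high above the floor: so a housing lies with its length along the jig's x, with 7 mm spare at each end and 3 mm at each side, and stands 22 mm proud of the walls. x, y, z as the jig's.
- socket (a point): centre of the mouth of the clamp screw's square recess, 50 mm above the bench, facing straight up. Recess 14.4 mm square, 15 mm deep (floor 35 mm above the bench), inside a round steel boss of 30 mm bore, 44 mm outside, rim 75 mm above the bench, so fingers do not reach it. Axes as the jig's: they do not turn with the screw.
- screw (a joint): clamp screw's turn in rad: 0 = open with the recess sides along the jig's x and y, grows clockwise seen from above, to its stop at 1.2 = clamped; starts between 0 and 0.15; stiff (0.12 N m of friction) and stays where it is left. The key has up to about 0.23 rad of play in the recess.
- key: T-handle key, 200 g: a steel shank 12 mm square and 100 mm long, pointing down, its lowest 5 mm tapered to 8 mm round, with a black flat handle on top, 80 mm (x) x 14 mm (y) x 26 mm (z). Origin: centre of the shank's lower tip; z up the shank; the handle spans z 100 to 126 mm; the shank's sides face x and y. It starts upright in the stand.
- stand: grey plastic block 62 x 62 x 50 mm high fixed to the bench, which holds the key. Origin: centre of its underside.
- stand_hole (a point): centre of the mouth of the stand's square hole, at the top of the stand, 50 mm above the bench. Hole 15 mm square with sides along the stand's x and y, 45 mm deep (floor 5 mm above the bench), so the key's tip comes to rest 45 mm below this point.
- treadle (a joint): treadle angle in rad: 0 = up (at rest), 0.35 = level, on its stop. Plate 90 x 90 mm, 6 mm thick plus a 3 mm rubber pad, hinged at its far edge on the jig's front (-x) edge, axis along the jig's y, 30 mm above the bench; at rest its free edge, towards the robot, is 31 mm higher than the hinge. Springs back; 6 N at the pad starts it, 11 N holds it on the stop.
- pad (a point): centre of the front part of the treadle's rubber pad, on its upper face, 68 mm from the hinge, about 59 mm above the bench at rest and 36 mm when on the stop. Moves with the treadle.
- tray: empty shallow plastic tray fixed to the bench beside the jig: 160 x 230 mm (x, y) outside, 22 mm high, walls 4 mm. Origin: centre of its underside; x roughly away from the robot.
- tray_in (a point): centre of the tray's inner floor, 4 mm above the bench. The floor is 152 mm along the tray's x and 222 mm along its y: room for three housings side by side along y, lengths along x.
- meter: bystander: grey hand-held meter 110 x 50 x 28 mm, lying between the treadle and the housings. Origin: centre of its underside.
There are look-alikes about, which are no part of the job. Leave any red look-alike of the stand alone.

How it is judged:
By the outcome, as a careful person would: the job done as asked, in the order asked, and still so for the second after the job is handed in, with the robot touching nothing.
Of part0, part1, part2 only 2 to 3 are there at a start; the rules pass over those that are not, and their reading is None.
At some moment in a run one of part0, part1, part2 may be knocked a few centimetres aside while the robot is not near it.
It also fails if it takes over 210 s, if anything falls off the work surface, if the arm or the gripper's body presses on something with over 40 N, if the wrist force passes 120 N, or if a joint passes its speed limit or range.

## Working session

There is one attempt and no reset: what is moved stays moved. The work goes in short steps, each a Python script; the robot and the scene stay as the last script left them, time stands still between calls to the robot, and variables do not carry over. Pictures are saved under pics/ and viewed, and the job is handed in when it is done.

```bash
mkdir -p pics; ls; python3 - <<'E'
from cell import env,kin,camera,calibration,job
import cv2,numpy as np
for n in ["scene","top","wrist"]:
    c=calibration(n);p,d=camera(n)
    cv2.imwrite(f"pics/{n}0.png",p);np.save(f"pics/{n}0.npy",d)
    print(n,c)
print(env.get_state()['time'],env.get_state()['force'])
E
```

```text
pics
scene {'fx': 465.87479662474516, 'fy': 465.87479662474516, 'cx': 322.88236287330324, 'cy': 201.48712703781868, 'rvec': array([ 2.13514521,  0.56379655, -0.25804371]), 'tvec': array([-0.45914245, -0.10393623,  1.44711254])}
top {'fx': 483.1129168992253, 'fy': 483.1129168992253, 'cx': 319.12200838685357, 'cy': 196.2704240605047, 'rvec': array([ 2.25320611, -1.94936541,  0.20081359]), 'tvec': array([-0.05546258,  0.52152292,  0.98730404])}
wrist {'fx': 284.98865718704235, 'fy': 284.98865718704235, 'cx': 320.621209025005, 'cy': 191.13772090162618, 'rvec': array([-2.40798618,  1.52828275,  0.25708365]), 'tvec': array([-0.67293184, -0.04112043,  0.38125367])}
0.15 [ 0.01410034  0.26325491 -0.1283398 ]
```

View pics/scene0.png

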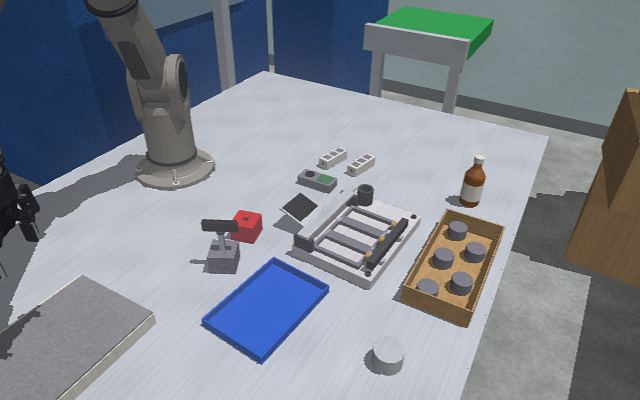

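View pics/top0.png

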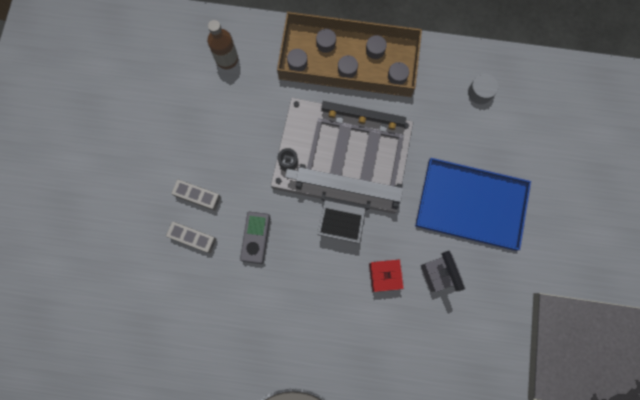

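View pics/wrist0.png

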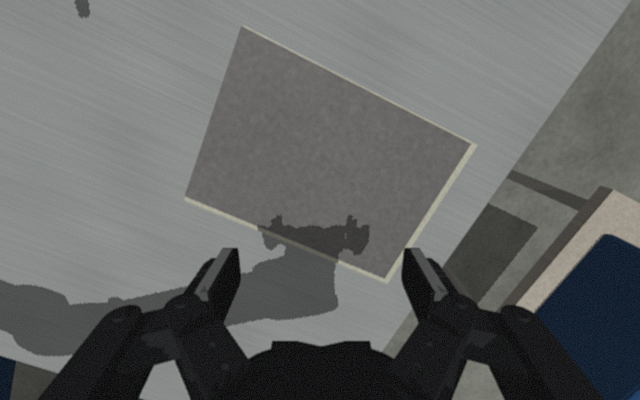

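```bash
cat > h.py <<'E'
from cell import env,kin,camera,calibration,job
import cv2,numpy as np
from scipy.spatial.transform import Rotation as R
def cal(n):
    c=calibration(n); M=R.from_rotvec(c['rvec']).as_matrix(); return c,M,np.array(c['tvec'])
def ray(C,uv,z):
    c,M,t=C; uv=np.atleast_2d(np.asarray(uv,float))
    d=np.c_[(uv[:,0]-c['cx'])/c['fx'],(uv[:,1]-c['cy'])/c['fy'],np.ones(len(uv))]@M
    o=-M.T@t
    s=(z-o[2])/d[:,2]
    return o+d*s[:,None]
def proj(C,P):
    c,M,t=C; q=np.atleast_2d(P)@M.T+t
    return np.c_[q[:,0]/q[:,2]*c['fx']+c['cx'],q[:,1]/q[:,2]*c['fy']+c['cy']]
def cloud(C,d):
    c,M,t=C; v,u=np.mgrid[:400,:640]
    p=np.stack([(u-c['cx'])/c['fx']*d,(v-c['cy'])/c['fy']*d,d],-1)
    return (p-t)@M
def crop(p,x0,y0,x1,y1,k,name):
    cv2.imwrite(name,cv2.resize(p[y0:y1,x0:x1],None,fx=k,fy=k,interpolation=cv2.INTER_CUBIC))
E
python3 - <<'E'
from h import *
p=cv2.imread('pics/top0.png');d=np.load('pics/top0.npy')
crop(p,260,90,460,300,3.8*0.75,'pics/c1.png')
crop(p,150,160,290,280,5,'pics/c2.png')
C=cal('top');W=cloud(C,d)
for u,v in [(100,300),(322,150),(338,152),(355,155),(385,160),(288,158),(345,188),(197,194),(191,237),(437,277),(453,268),(388,275),(470,200),(342,222)]: print(u,v,W[v,u].round(3))
E
```

```text
100 300 [ 0.239  0.461 -0.003]
322 150 [0.636 0.03  0.027]
338 152 [ 0.633 -0.007  0.039]
355 155 [ 0.635 -0.045  0.028]
385 160 [ 0.633 -0.114  0.027]
288 158 [0.602 0.101 0.043]
345 188 [ 0.545 -0.032  0.075]
197 194 [0.495 0.288 0.031]
191 237 [0.4   0.283 0.03 ]
437 277 [ 0.39  -0.248  0.05 ]
453 268 [ 0.406 -0.26   0.127]
388 275 [ 0.382 -0.152  0.008]
470 200 [ 0.576 -0.317  0.001]
342 222 [ 0.476 -0.036  0.053]
```

View pics/c1.png

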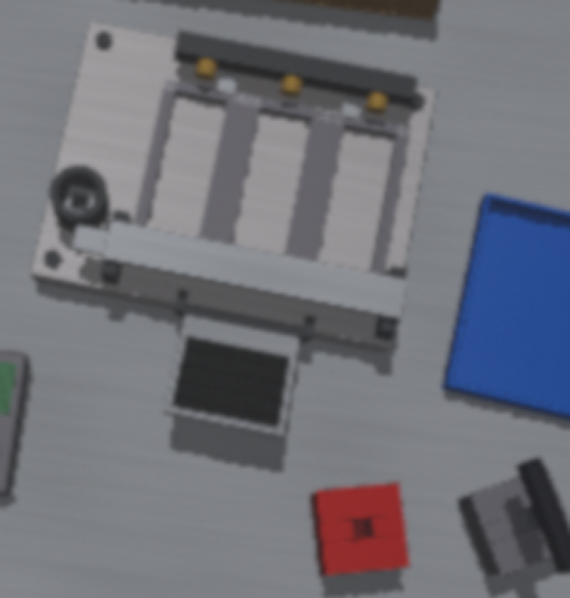

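View pics/c2.png

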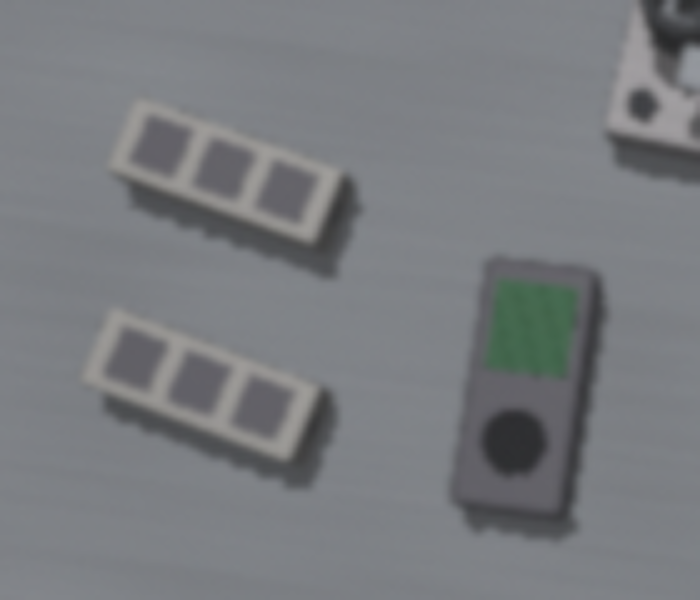

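```bash
python3 - <<'E'
from h import *
s=env.get_state();C=cal('wrist');q=s['orientation']
Rt=R.from_quat(q,scalar_first=True)
o=-C[1].T@C[2]
print('cam in tcp',Rt.inv().apply(o-s['tcp_pos']),'cam axes in tcp\n',(Rt.as_matrix().T@C[1].T).round(3)); print(Rt.as_matrix().round(3), env.nose_length)
# top: housings
p=cv2.imread('pics/top0.png');d=np.load('pics/top0.npy');T=cal('top');W=cloud(T,d)
m=((W[...,2]>0.02)&(W[...,2]<.045)&(p.min(-1)>0)).astype(np.uint8)
m[:, :150]=0
n,l,st,ce=cv2.connectedComponentsWithStats(m)
for i in range(1,n):
    if st[i,4]<150: continue
    ys,xs=np.where(l==i); P=ray(T,np.c_[xs,ys],0.032)[:,:2]
    r=cv2.minAreaRect((P*1000).astype(np.float32)); print(i,ce[i].round(1),st[i,4],np.round(r[0],1),np.round(r[1],1),round(r[2],1))
cs=np.array([(93,23),(433,92),(393,345),(37,278)])/2.85+[260,90]
print(ray(T,cs,.03).round(4))
E
```

```text
cam in tcp [ 0.08469739 -0.00111774 -0.06983528] cam axes in tcp
 [[-0.    -0.946 -0.325]
 [ 1.    -0.    -0.   ]
 [-0.    -0.325  0.946]]
[[ 0.905  0.426 -0.001]
 [ 0.426 -0.905  0.001]
 [-0.    -0.001 -1.   ]] 0.0726
1 [352.  30.] 934 [8.896e+02 8.000e-01] [144.6 319.3] 0.0
3 [326.   39.2] 338 [906.4  59.3] [51.8 47.2] 8.3
4 [376.2  45.8] 342 [905.5 -59.7] [51.9 47. ] 6.7
7 [297.3  58.8] 336 [845.9 119.2] [50.8 46.9] 8.3
9 [347.7  65.6] 341 [845.5  -1.2] [50.5 46.7] 8.3
10 [398.6  72.3] 342 [ 846.7 -119.9] [47.  51.3] 54.3
13 [346.4  82.1] 678 [ 8.06e+02 -4.00e-01] [ 17.6 322.8] 0.1
14 [484.3  87.2] 592 [ 838.7 -319. ] [58.8 70.1] 53.0
17 [346.  144.1] 7350 [657.1 -18.9] [283.5 167.5] 86.5
21 [332.6 196.1] 1982 [526.9  -5.6] [288.4  85.8] 77.8
44 [195.4 194.1] 749 [494.  291.2] [102.4  36.8] 78.2
50 [254.8 237.3] 1146 [419.6 145.4] [109.  50.] 1.2
59 [190.5 236.8] 780 [400. 283.] [102.9  35.9] 77.6
110 [585.7 349.9] 10433 [ 282.9 -572.2] [213.6 215.3] 0.2
[[ 0.7488  0.1144  0.03  ]
 [ 0.7298 -0.1636  0.03  ]
 [ 0.5211 -0.1547  0.03  ]
 [ 0.5338  0.1248  0.03  ]]
```

```bash
python3 - <<'E'
from h import *
t=env.get_state()['time']
env.reach([0.56,-0.05,0.33],[0,1,0,0])
s=env.get_state();print(s['time']-t,s['tcp_pos'],s['qpos'].round(3) if hasattr(s['qpos'],'round') else s['qpos'])
C=cal('wrist');p,d=camera('wrist')
cv2.imwrite('pics/w1.png',p);np.savez('pics/w1.npz',d=d,M=C[1],t=C[2])
E
```

```text
2.2333000000000003 [ 0.55998909 -0.05113364  0.32994297] [ 0.193  0.282 -0.26   1.785  0.082  1.085 -1.667]
```

View pics/w1.png

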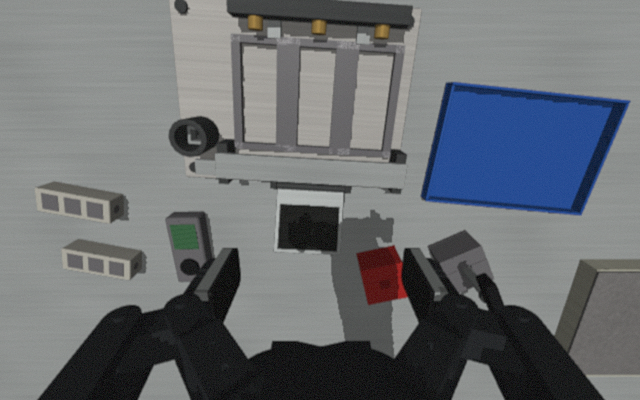

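```bash
python3 - <<'E'
from h import *
p=cv2.imread('pics/w1.png')
crop(p,160,0,425,195,3,'pics/c3.png'); crop(p,420,70,640,310,2.5,'pics/c4.png')
E
```

```text
(no output)
```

View pics/c3.png

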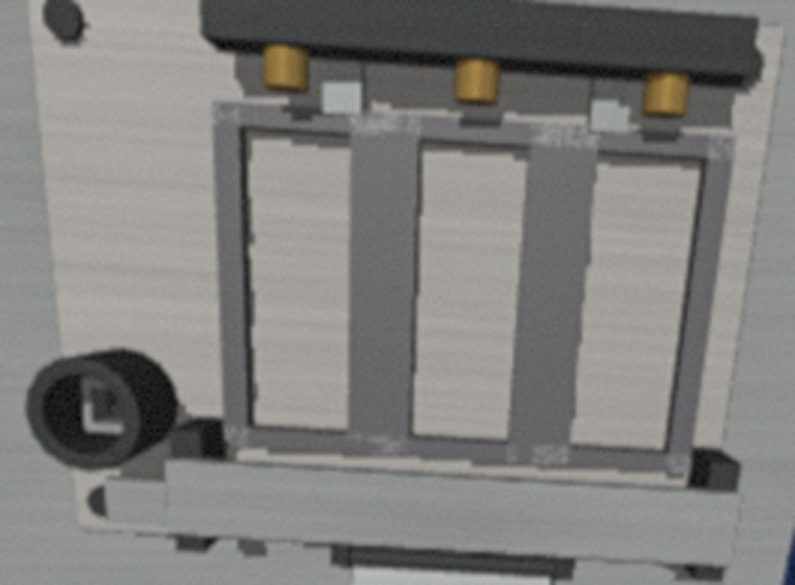

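View pics/c4.png

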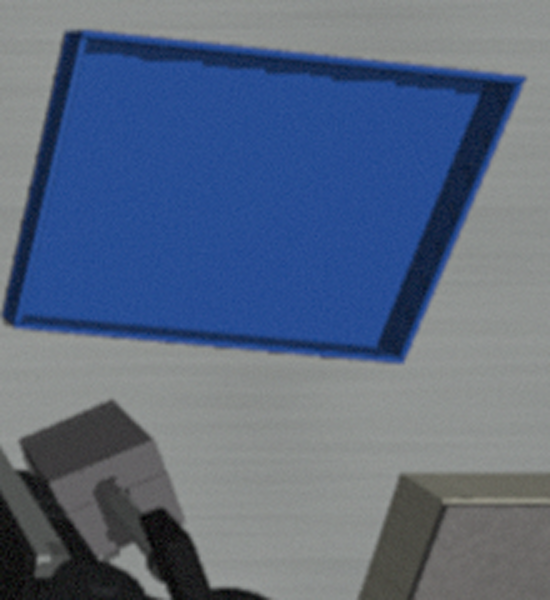

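```bash
python3 - <<'E'
from h import *
z=np.load('pics/w1.npz');c=calibration('wrist');C=(c,z['M'],z['t']);T=cal('top')
f=np.array([(213,105),(733,135),(688,468),(228,445)])/3+[160,0]
P=ray(C,f,.04);print(P.round(4),P.mean(0).round(4))
print('x edges yaw',np.arctan2(*(P[0]-P[3])[[1,0]]),np.arctan2(*(P[1]-P[2])[[1,0]]),'y',np.arctan2(*(P[0]-P[1])[[1,0]])-np.pi/2,np.arctan2(*(P[3]-P[2])[[1,0]])-np.pi/2)
print([np.linalg.norm(P[i]-P[i-1]).round(4) for i in range(4)])
b=ray(C,np.array([[84,413]])/3+[160,0],.075);print('boss',b)
t=np.array([(68,30),(525,78),(405,362),(5,322)])/2.5+[420,70]
P=ray(C,t,.022);print('tray',P.round(4),P.mean(0).round(4),[np.linalg.norm(P[i]-P[i-1]).round(4) for i in range(4)])
W=cloud(C,z['d'])
for u,v in [(318,100),(350,100),(255,100),(380,100),(600,250),(300,165),(310,225)]:print(u,v,W[v,u].round(4))
# top cam, boss: 
pt=cv2.imread('pics/top0.png'); crop(pt,410,240,480,310,8,'pics/c5.png'); crop(pt,265,135,315,185,10,'pics/c6.png')
E
```

```text
[[ 0.7062  0.0506  0.04  ]
 [ 0.6958 -0.145   0.04  ]
 [ 0.568  -0.1377  0.04  ]
 [ 0.5782  0.0576  0.04  ]] [ 0.6371 -0.0436  0.04  ]
x edges yaw -0.054480456098270895 -0.05678382340084262 y -0.05352385121502645 -0.0524046578907591
[np.float64(0.1282), np.float64(0.1959), np.float64(0.128), np.float64(0.1956)]
boss [[0.59690536 0.10030084 0.075     ]]
tray [[ 0.657  -0.2067  0.022 ]
 [ 0.6339 -0.441   0.022 ]
 [ 0.4776 -0.4266  0.022 ]
 [ 0.5027 -0.193   0.022 ]] [ 0.5678 -0.3169  0.022 ] [np.float64(0.155), np.float64(0.2355), np.float64(0.157), np.float64(0.2349)]
318 100 [ 0.6363 -0.0466  0.0292]
350 100 [ 0.6364 -0.0853  0.0389]
255 100 [0.6364 0.0312 0.0299]
380 100 [ 0.6361 -0.1233  0.0301]
600 250 [ 0.4059 -0.4968 -0.0012]
300 165 [ 0.564  -0.0254  0.0711]
310 225 [ 0.4769 -0.0353  0.0527]
```

View pics/c5.png

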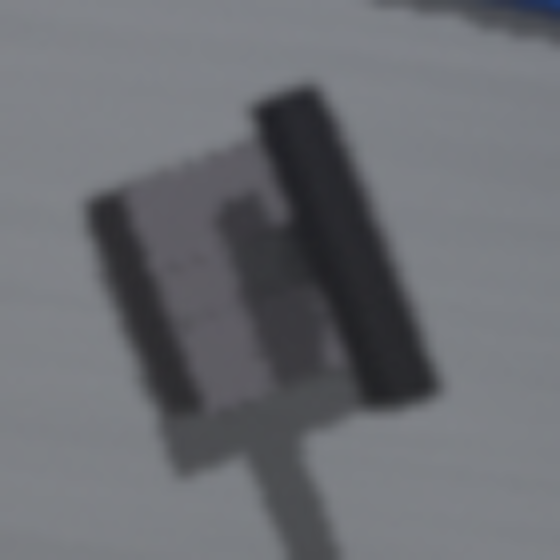

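View pics/c6.png

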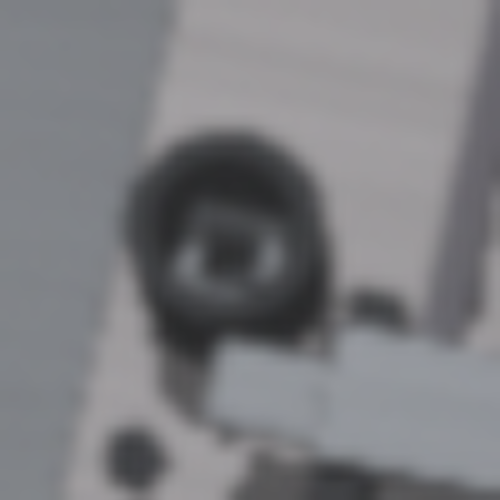

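```bash
cat >> h.py <<'E'
def quat(psi):
    return (R.from_euler('z',psi)*R.from_euler('x',np.pi)).as_quat(scalar_first=True)
def ik(p,psi): return kin.inverse_kinematics(np.array(p,float),quat(psi))
def snap(n,name=None):
    C=cal(n);p,d=camera(n)
    if name: cv2.imwrite(f'pics/{name}.png',p)
    return C,p,d
def parts(C,p,d,ztop,verbose=False):
    """housing top faces at height ztop: centre xy, yaw of long axis, size"""
    W=cloud(C,d)
    m=(abs(W[...,2]-ztop)<.008)&(d>0.05)&(abs(W[...,0]-.6)<.35)&(W[...,0]>.3)
    m=cv2.morphologyEx(m.astype(np.uint8),cv2.MORPH_OPEN,np.ones((3,3)))
    n,l,st,ce=cv2.connectedComponentsWithStats(m,connectivity=4);out=[]
    for i in range(1,n):
        if st[i,4]<150: continue
        ys,xs=np.where(l==i); P=ray(C,np.c_[xs,ys],ztop)[:,:2]
        r=cv2.minAreaRect((P*1000).astype(np.float32)); (a,b),(w,h),an=r
        if w<h: w,h,an=h,w,an+90
        out.append((a/1000,b/1000,np.deg2rad((an+90)%180-90),w,h,ce[i].round(0)))
    return out
def parts_t(**k): return parts(*snap('top'),.032)
def T(): return round(env.get_state()['time'],2)
E
python3 - <<'E'
from h import *
for ps in (1.36,1.36-np.pi):
    a=ik([.494,.291,.2],ps); b=ik([.494,.291,.09],ps); print(ps,None if a is None else a.round(2), None if b is None else b.round(2))
for ps in (-.054,np.pi-.054):
    for y in (-.068,0,.068):
        b=ik([.637+y*.054,-.0436+y,.12],ps); print(ps,None if b is None else b.round(2))
for ps in np.arange(-3.1,3.2,.4):
    b=ik([.398,-.247,.17],ps); a=ik([.597,.1,.2],ps); print('key',round(ps,2),None if b is None else b.round(2),None if a is None else a.round(2))
E
```

```text
1.36 [-0.18  0.5  -0.59  1.86  0.35  0.88 -1.16] [-0.28  0.64 -0.47  1.92  0.45  0.68 -1.24]
-1.781592653589793 [ 0.19  0.75 -1.19  1.84  0.78  1.11  1.64] [ 0.18  0.98 -1.2   1.89  1.06  1.09  1.46]
-0.054 [ 0.21  0.64 -0.19  1.76  0.17  0.76 -1.68]
-0.054 [ 0.13  0.64 -0.22  1.77  0.19  0.76 -1.81]
-0.054 [ 0.04  0.64 -0.24  1.76  0.21  0.76 -1.93]
3.0875926535897933 [ 0.59  0.76 -0.74  1.73  0.63  0.91  1.1 ]
3.0875926535897933 [ 0.5   0.76 -0.75  1.74  0.64  0.91  0.99]
3.0875926535897933 [ 0.4   0.77 -0.77  1.73  0.65  0.92  0.87]
key -3.1 [ 1.35  0.63 -1.18  2.1   0.75  0.93  1.35] [ 0.53  0.8  -1.19  1.77  0.82  1.16  0.7 ]
key -2.7 [-0.48  0.75  1.27  2.2  -0.94  0.93 -2.9 ] [ 0.53  0.8  -1.19  1.77  0.82  1.16  1.1 ]
key -2.3 [-0.26  0.46  0.86  2.2  -0.54  0.71 -2.9 ] [ 0.53  0.8  -1.19  1.77  0.82  1.16  1.5 ]
key -1.9 [-0.11  0.39  0.65  2.19 -0.38  0.67 -2.67] [-1.06  0.9   1.27  1.87 -0.96  1.15 -2.9 ]
key -1.5 [ 0.36  0.33  0.07  2.16 -0.04  0.65 -2.61] [-0.87  0.63  0.85  1.86 -0.59  0.92 -2.81]
key -1.1 [ 0.41  0.33  0.02  2.16 -0.01  0.65 -2.24] [-0.74  0.55  0.64  
[... 285 characters left out ...]
.32  1.8   0.19  0.87 -1.91]
key 0.5 [ 0.61  0.34 -0.22  2.14  0.12  0.67 -0.76] [ 0.01  0.51 -0.37  1.8   0.23  0.88 -1.54]
key 0.9 [ 0.65  0.35 -0.27  2.14  0.15  0.67 -0.39] [ 0.05  0.51 -0.42  1.8   0.26  0.89 -1.16]
key 1.3 [ 0.7   0.35 -0.33  2.14  0.18  0.68 -0.02] [ 0.1   0.52 -0.49  1.79  0.31  0.9  -0.8 ]
key 1.7 [ 0.76  0.36 -0.4   2.13  0.22  0.69  0.34] [ 0.15  0.54 -0.57  1.79  0.36  0.91 -0.44]
key 2.1 [ 0.82  0.37 -0.46  2.13  0.26  0.7   0.71] [ 0.2   0.56 -0.63  1.79  0.4   0.93 -0.07]
key 2.5 [ 0.88  0.38 -0.54  2.13  0.3   0.71  1.07] [ 0.25  0.58 -0.71  1.78  0.45  0.95  0.28]
key 2.9 [ 0.94  0.4  -0.61  2.12  0.34  0.72  1.43] [ 0.3   0.6  -0.78  1.78  0.51  0.97  0.64]
```

```bash
python3 - <<'E'
from h import *
print(T())
env.grip(.07,40)
env.reach([.47,.289,.24],quat(1.36))
C,p,d=snap('wrist','w2')
for q in parts(C,p,d,.032): print(np.round(q[:5],3),q[5])
for q in parts_t(): 
    if q[1]>.2: print('top',np.round(q[:5],3),q[5])
print(T())
E
```

```text
2.43
[ 0.496  0.296  1.365 99.249 35.793] [343. 165.]
[ 0.403  0.289  1.354 99.646 36.726] [255. 191.]
[ 8.05000e-01  2.00000e-02 -1.57000e+00  2.56969e+02  1.90220e+01] [628. 331.]
[ 6.60000e-01  6.70000e-02 -6.60000e-02  1.70783e+02  1.29846e+02] [536. 298.]
[4.23000e-01 1.55000e-01 1.70000e-02 1.06597e+02 4.97640e+01] [305. 295.]
[ 0.609 -0.049 -0.124 40.406 32.435] [470. 392.]
4.2
```

View pics/w2.png

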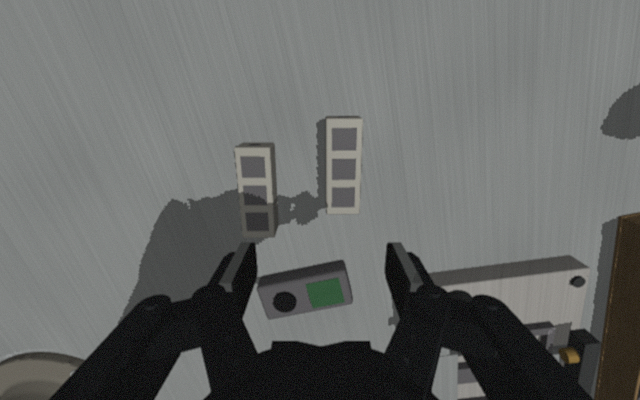

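```bash
python3 - <<'E'
from h import *
p=cv2.imread('pics/scene0.png');d=np.load('pics/scene0.npy')
for q in parts(cal('scene'),p,d,.032): 
    if abs(q[3]-100)<15: print('scene',np.round(q[:5],3),q[5])
p=cv2.imread('pics/top0.png');d=np.load('pics/top0.npy')
for q in parts(cal('top'),p,d,.032): 
    if abs(q[3]-100)<15: print('top',np.round(q[:5],3),q[5])
W=cloud(cal('wrist'),np.load('pics/w1.npz')['d'])
s=env.get_state(); print(s['tcp_pos'],s['orientation'],quat(1.36))
C=cal('wrist');p=cv2.imread('pics/w2.png');d=camera('wrist')[1];W=cloud(C,d)
for u,v in [(345,150),(255,180),(400,60),(200,100),(500,150),(300,250),(305,280)]: print(u,v,W[v,u].round(4))
E
```

```text
scene [  0.407   0.277   1.347 109.792  45.784] [332. 155.]
scene [  0.501   0.286   1.364 109.218  44.411] [360. 162.]
scene [4.28000e-01 1.37000e-01 1.20000e-02 1.09869e+02 5.19740e+01] [317. 177.]
top [  0.495   0.292   1.367 100.882  36.103] [195. 194.]
top [4.2000e-01 1.4600e-01 5.0000e-02 1.0721e+02 4.9252e+01] [255. 237.]
top [  0.4     0.284   1.354 100.649  35.751] [190. 237.]
[0.4712095  0.28750206 0.24021049] [4.84437894e-04 7.78731244e-01 6.27357470e-01 1.43263674e-04] [4.76125971e-17 7.77572719e-01 6.28793024e-01 3.85024682e-17]
345 150 [0.5017 0.3143 0.0332]
255 180 [0.4068 0.3035 0.0327]
400 60 [ 5.735e-01  3.844e-01 -3.000e-04]
200 100 [3.663e-01 3.908e-01 1.000e-04]
500 150 [0.6688 0.2715 0.0011]
300 250 [ 0.4254  0.1961 -0.001 ]
305 280 [0.4274 0.1717 0.0272]
```

```bash
cat >> h.py <<'E'
def st(): 
    s=env.get_state(); return round(s['time'],2),np.round(s['tcp_pos'],4),round(s['opening'],4),np.round(s['force'],1),np.round(s['torque'],2)
E
python3 - <<'E'
from h import *
q=quat(1.365)
env.movel([.4955,.294,.13],.2,rot=q)
print(env.movel([.4955,.294,.086],.1,stop_force=10),st())
env.grip(.0,30); print(st())
env.movel([.4955,.294,.2],.2); print(st())
C,p,d=snap('wrist','w3')
E
```

```text
False (5.56, array([0.4955, 0.2942, 0.086 ]), 0.0699, array([-0.1, -0.1, -0.3]), array([ 0.05, -0.01,  0.02]))
(5.97, array([0.4959, 0.2943, 0.0867]), 0.0355, array([-0.8, -0.3,  5.8]), array([-0.11,  0.08, -0.06]))
(6.68, array([0.495 , 0.2933, 0.1989]), 0.0352, array([-0.5, -0.3, -1.8]), array([-0.05,  0.04, -0.  ]))
```

View pics/w3.png

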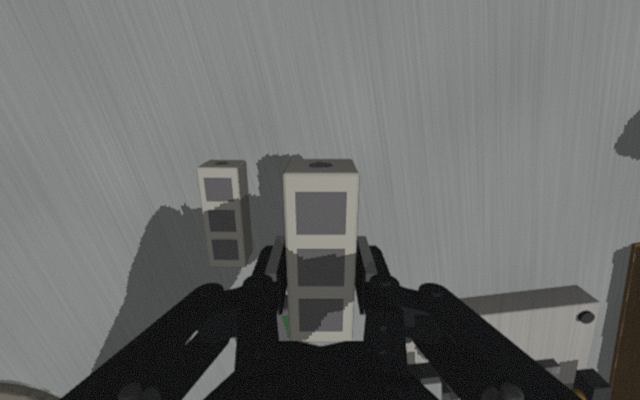

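```bash
python3 - <<'E'
from h import *
s=env.get_state();C=cal('wrist');Rt=R.from_quat(s['orientation'],scalar_first=True)
pts=[(286,173),(357,173),(354,341),(290,335),(321,213),(322,268),(323,315)]
P=ray(C,pts,s['tcp_pos'][2]-.0865+.032)
print(Rt.inv().apply(P-s['tcp_pos']).round(4))
d=camera('wrist')[1];print(d[268,322], (C[1]@(P[5])+C[2]))
E
```

```text
[[ 0.0513 -0.0157  0.0544]
 [ 0.0513  0.0163  0.0544]
 [-0.0467  0.0187  0.0546]
 [-0.0424 -0.0172  0.0546]
 [ 0.0317  0.0001  0.0544]
 [ 0.0013  0.0006  0.0545]
 [-0.0285  0.0012  0.0546]]
0.1465153 [0.00070112 0.03908496 0.14491857]
```

```bash
cat >> h.py <<'E'
JY=-.054; FC=np.array([.6371,-.0436])
def jig(x,y): # jig-frame xy (m) -> world xy ; frame centre is jig (10,0)mm
    return FC+R.from_euler('z',JY).as_matrix()[:2,:2]@np.array([x-.010,y])
E
python3 - <<'E'
from h import *
t=jig(.010,-.068)
env.reach([*t,.24],quat(JY)); print(st())
C,p,d=snap('wrist','w4')
crop(p,180,20,480,230,2.6,'pics/c7.png')
np.savez('pics/w4.npz',M=C[1],t=C[2])
E
```

```text
(8.37, array([ 0.6335, -0.1089,  0.2398]), 0.0355, array([-0.1, -0.3, -0.6]), array([-0.  , -0.03, -0.01]))
```

View pics/w4.png

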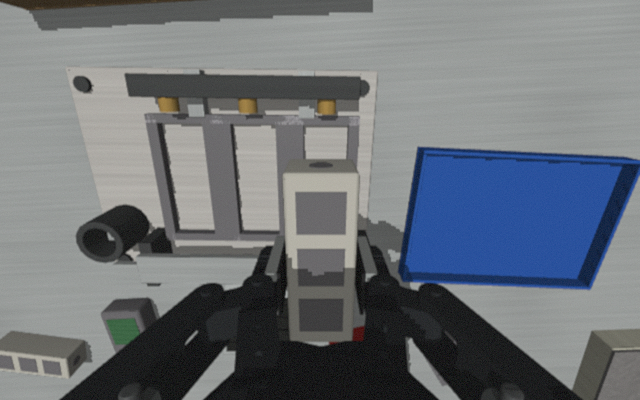

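View pics/c7.png

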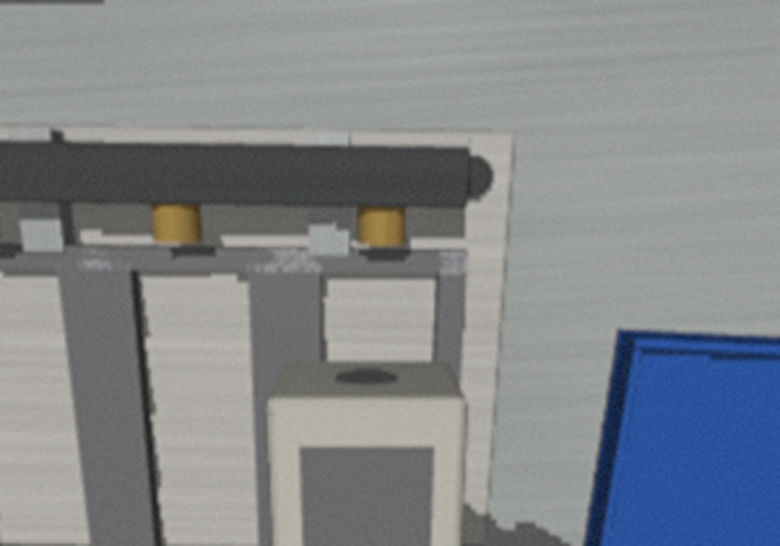

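```bash
python3 - <<'E'
from h import *
z=np.load('pics/w4.npz');C=(calibration('wrist'),z['M'],z['t'])
p=cv2.imread('pics/w4.png'); crop(p,70,95,270,295,3.8,'pics/c8.png')
P=ray(C,[(146,114.5),(359.6,116.2)],.04);print(P.round(4),np.linalg.norm(P[0]-P[1]),np.arctan2(*(P[0]-P[1])[[1,0]])-np.pi/2)
m=P.mean(0)[:2]; print('centre',m-R.from_euler('z',JY).as_matrix()[:2,0]*.064)
P=ray(C,[(418,148.5),(638,158),(592,289),(401,277)],.022);print('tray',P.round(4),P.mean(0).round(4),[np.linalg.norm(P[i]-P[i-1]).round(4) for i in range(4)])
E
```

```text
[[ 0.7072  0.0495  0.04  ]
 [ 0.6958 -0.1461  0.04  ]] 0.19585319999829057 -0.0579535469716721
centre [ 0.63758906 -0.04484618]
tray [[ 0.6596 -0.2073  0.022 ]
 [ 0.6385 -0.4327  0.022 ]
 [ 0.4778 -0.4273  0.022 ]
 [ 0.5062 -0.1964  0.022 ]] [ 0.5705 -0.3159  0.022 ] [np.float64(0.1538), np.float64(0.2264), np.float64(0.1608), np.float64(0.2326)]
```

View pics/c8.png

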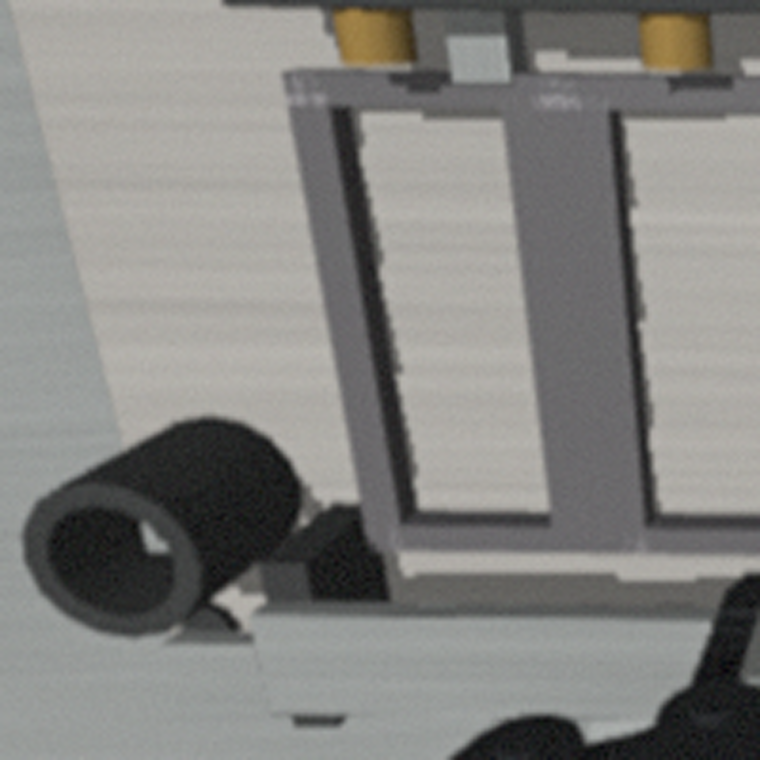

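```bash
sed -i 's/^JY=.*/JY=-.055; FC=np.array([.6373,-.0442])/' h.py; python3 - <<'E'
from h import *
t=jig(.0085,-.068); q=quat(JY)
env.movel([*t,.15],.15,rot=q); print(st())
r=env.movel([*t,.1175],.06,stop_force=8); print(r,st())
env.grip(.052); print(st())
env.movel([*t,.20],.2)
C,p,d=snap('wrist','w5')
crop(p,200,60,460,360,2,'pics/c9.png')
for q in parts(C,p,d,.062): print(np.round(q[:5],3),q[5])
C,p,d=snap('top','t5')
for q in parts(C,p,d,.032): print(np.round(q[:5],3),q[5])
E
```

```text
(9.17, array([ 0.6327, -0.1118,  0.1508]), 0.0352, array([ 1.3, -0.6,  0.3]), array([-0.01, -0.01, -0.05]))
True (9.72, array([ 0.6312, -0.112 ,  0.1166]), 0.0356, array([-0.9,  0.1,  4.9]), array([-0.06,  0.08, -0.05]))
(10.03, array([ 0.6305, -0.1119,  0.1159]), 0.0521, array([-0.8, -0.7,  0.6]), array([-0.05,  0.01,  0.02]))
[ 7.2000e-01 -4.8000e-02  1.5050e+00  1.9116e+02  2.9730e+01] [222.  85.]
[ 6.3200e-01 -1.1000e-01 -5.5000e-02  9.9139e+01  3.5630e+01] [320. 200.]
[ 0.604  0.088  0.527 43.022 27.394] [ 84. 248.]
[ 0.589  0.114  0.544 30.067 22.616] [ 59. 266.]
[ 0.583  0.062  1.516 27.098 20.948] [119. 270.]
[ 0.569 -0.143 -0.055 21.051 10.52 ] [362. 272.]
[ 5.6900e-01 -3.0000e-03  1.5160e+00  4.5181e+01  3.0740e+00] [200. 279.]
[ 4.6200e-01  2.0000e-03 -1.8400e-01  4.3526e+01  1.5862e+01] [216. 371.]
[ 0.907  0.06  -0.594 49.159 47.078] [326.  39.]
[ 0.907 -0.061  0.124 49.119 44.789] [376.  45.]
[ 0.847  0.118  0.149 48.364 44.553] [297.  58.]
[ 0.847  0.     0.136 48.111 44.408] [348.  65.]
[ 6.66000e-01  5.80000e-02 -6.10000e-02  1.58325e+02  1.29143e+02] [310. 135.]
[ 6.39000e-01 -4.10000e-02 -1.00000e-01  1.16579e+02  6.04640e+01] [354. 155.]
[ 0.613 -0.145  0.144 55.203 20.098] [399. 171.]
[ 0.561  0.096  1.514 66.171 55.43 ] [283. 180.]
[ 5.26000e-01 -4.40000e-02  1.50800e+00  2.13601e+02  4.39370e+01] [347. 199.]
[4.20000e-01 1.46000e-01 8.00000e-03 1.06814e+02 4.84880e+01] [255. 237.]
[  0.4     0.284   1.354 101.192  35.734] [190. 237.]
[  0.345  -0.573   1.571 211.792  89.794] [589. 322.]
```

View pics/c9.png

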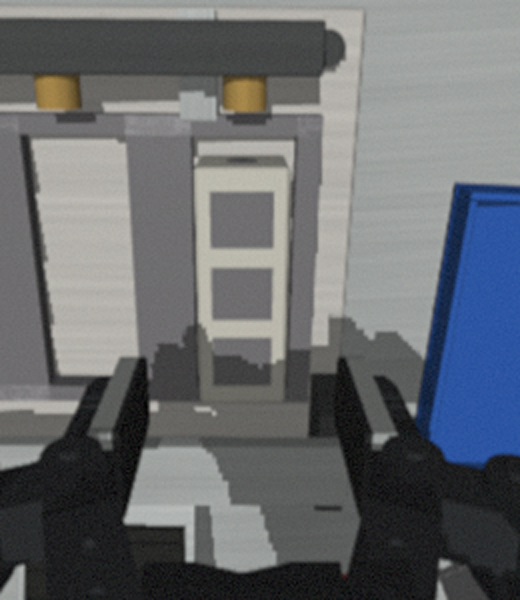

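```bash
python3 - <<'E'
from h import *
env.movel([.62,-.05,.26],.3)
env.grip(.07,30)
env.reach([.40,.287,.22],quat(1.355)); 
C,p,d=snap('wrist','w6')
L=[q for q in parts(C,p,d,.032) if abs(q[3]-100)<6 and abs(q[4]-36)<5]
print(L)
a=L[0]; xy=np.array(a[:2]); assert len(L)==1
q=quat(a[2]%np.pi)
env.movel([*xy,.13],.2,rot=q)
print(env.movel([*xy,.086],.1,stop_force=10),st())
env.grip(.0,30); print(st())
env.movel([*xy,.24],.2); print(st())
t=jig(.010,0)
env.reach([*t,.24],quat(JY)); print(st())
C,p,d=snap('wrist','w7')
E
```

```text
[(0.40183425903320313, 0.2887738037109375, np.float64(1.352797816286226), 99.35517883300781, 35.68769836425781, array([320., 182.]))]
False (14.2, array([0.402 , 0.2891, 0.0863]), 0.0699, array([-0. ,  0.4, -0.1]), array([0.03, 0.03, 0.  ]))
(14.61, array([0.4021, 0.289 , 0.0867]), 0.0353, array([-1.3, -0.4,  6. ]), array([-0.16,  0.19, -0.  ]))
(15.53, array([0.4014, 0.2881, 0.2389]), 0.035, array([-0. , -0.9, -1.2]), array([-0.02,  0.03,  0.01]))
(17.03, array([ 0.637 , -0.0418,  0.24  ]), 0.0351, array([ 0.5,  0.4, -0.7]), array([ 0.03, -0.01, -0.01]))
```

View pics/w7.png

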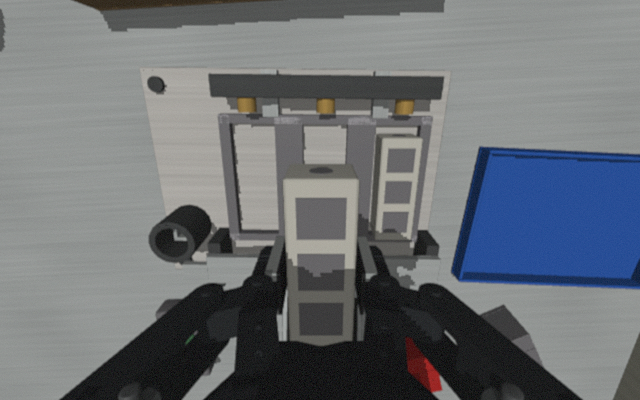

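```bash
python3 - <<'E'
from h import *
t=jig(.011,0); q=quat(JY)
env.movel([*t,.15],.15,rot=q)
r=env.movel([*t,.1175],.06,stop_force=8); print(r,st())
env.grip(.052); print(st())
env.movel([*t,.24],.2)
C,p,d=snap('wrist','w8')
for q in parts(C,p,d,.062):
    if abs(q[3]-100)<6: print(np.round(q[:5],3),q[5])
# go look at key
env.reach([.46,-.30,.30],quat(JY)); print(st())
C,p,d=snap('wrist','w9'); np.savez('pics/w9.npz',d=d,M=C[1],t=C[2])
E
```

```text
True (18.39, array([ 0.6375, -0.0443,  0.1166]), 0.0352, array([0.1, 0.3, 4.3]), array([-0.03,  0.08, -0.03]))
(18.7, array([ 0.6367, -0.0445,  0.1159]), 0.0523, array([ 0.2, -0.2,  0.5]), array([0.  , 0.  , 0.01]))
[ 6.3600e-01 -4.3000e-02 -5.5000e-02  9.9614e+01  3.5672e+01] [320. 187.]
[ 6.3200e-01 -1.0900e-01 -5.6000e-02  9.8525e+01  3.6811e+01] [394. 187.]
(20.73, array([ 0.461 , -0.2986,  0.2996]), 0.052, array([ 0.6,  0.4, -0.1]), array([ 0.05, -0.02,  0.03]))
```

View pics/w8.png

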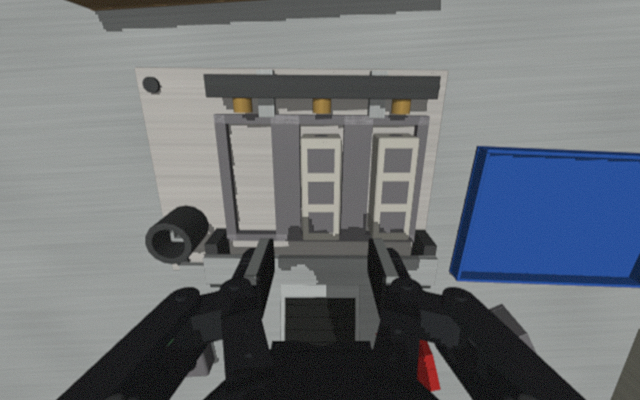

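View pics/w9.png

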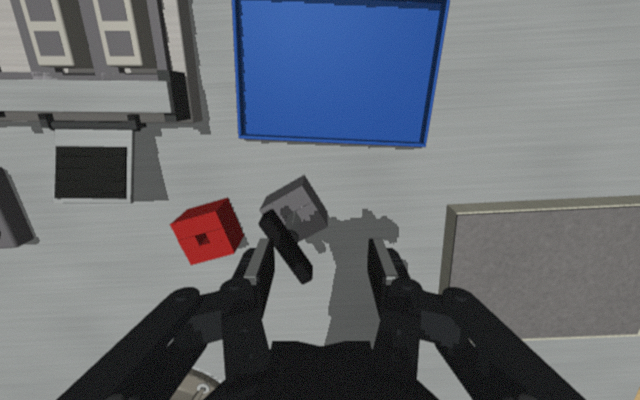

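```bash
cat >> h.py <<'E'
def blob(C,d,zlo,zhi,box,zp,minpx=60):
    W=cloud(C,d); m=(W[...,2]>zlo)&(W[...,2]<zhi)&(d>.05)&(W[...,0]>box[0])&(W[...,0]<box[1])&(W[...,1]>box[2])&(W[...,1]<box[3])
    m=cv2.morphologyEx(m.astype(np.uint8),cv2.MORPH_OPEN,np.ones((2,2)))
    n,l,s,ce=cv2.connectedComponentsWithStats(m,connectivity=4);o=[]
    for i in range(1,n):
        if s[i,4]<minpx: continue
        ys,xs=np.where(l==i); P=ray(C,np.c_[xs,ys],zp)[:,:2]
        (a,b),(w,h),an=cv2.minAreaRect((P*1000).astype(np.float32))
        if w<h: w,h,an=h,w,an+90
        o.append((a/1000,b/1000,np.deg2rad((an+90)%180-90),w,h,ce[i].round(0)))
    return o
E
python3 - <<'E'
from h import *
z=np.load('pics/w9.npz');C=(calibration('wrist'),z['M'],z['t']);p=cv2.imread('pics/w9.png')
crop(p,160,160,360,300,4,'pics/c10.png')
for q in blob(C,z['d'],.118,.15,(.3,.5,-.35,-.15),.131): print('key w',q)
for q in blob(C,z['d'],.042,.062,(.3,.5,-.35,-.20),.05): print('stand w',q)
C,p,d=snap('top')
for q in blob(C,d,.118,.15,(.3,.5,-.35,-.15),.131): print('key t',q)
for q in blob(C,d,.042,.058,(.3,.5,-.35,-.20),.05): print('stand t',q)
E
```

```text
key w (0.40443087768554686, -0.26270132446289063, np.float64(0.47767083154517387), 82.02769470214844, 17.83884620666504, array([287., 250.]))
stand w (0.4020477600097656, -0.2616358032226562, np.float64(0.47824567486646746), 63.71896743774414, 63.34790802001953, array([299., 212.]))
key t (0.3990038452148438, -0.26189990234375, np.float64(0.4767504097829288), 79.03754425048828, 16.4955997467041, array([455., 272.]))
stand t (0.39392129516601565, -0.253172119140625, np.float64(0.4807460502349156), 61.73247528076172, 41.23947525024414, array([439., 276.]))
```

View pics/c10.png

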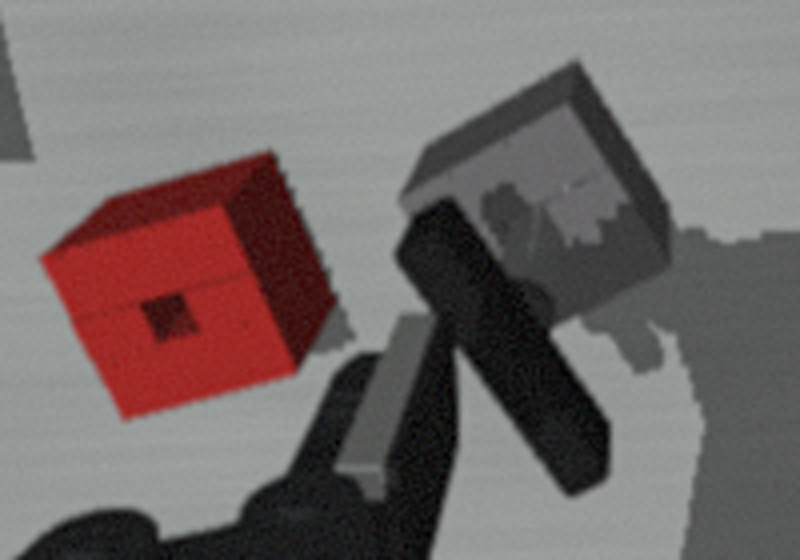

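```bash
python3 - <<'E'
from h import *
env.reach([.512,.1,.22],quat(0)); print(st())
C,p,d=snap('wrist','w10'); np.savez('pics/w10.npz',d=d,M=C[1],t=C[2])
b=proj(C,[.597,.1,.075])[0]; print(b)
u,v=b.astype(int); crop(p,u-60,max(v-60,0),u+60,v+60,6,'pics/c11.png'); print(u-60,max(v-60,0))
E
```

```text
(22.34, array([0.5125, 0.0987, 0.2201]), 0.0521, array([-0. , -0.9,  0.9]), array([ 0.02, -0.  , -0.04]))
[320.39586533  92.76791433]
260 32
```

View pics/c11.png

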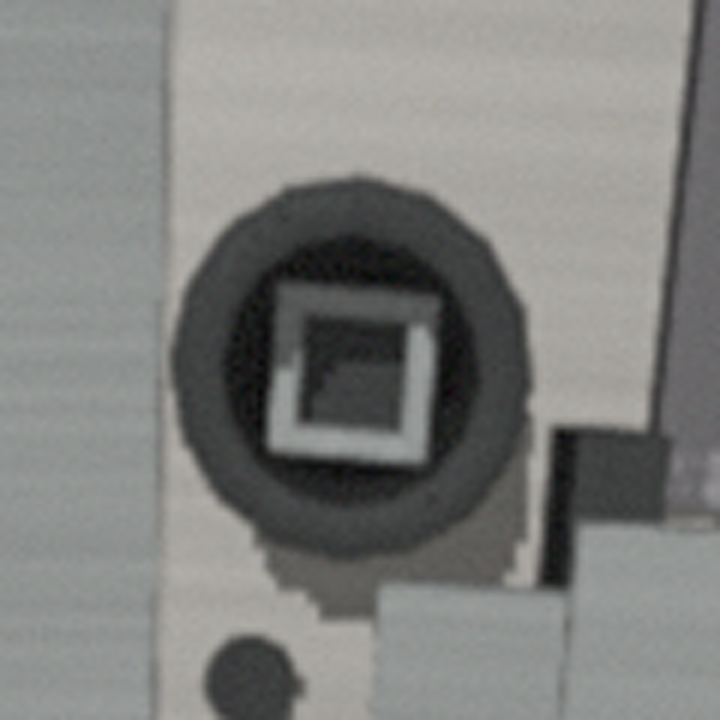

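```bash
python3 - <<'E'
from h import *
z=np.load('pics/w10.npz');C=(calibration('wrist'),z['M'],z['t'])
print(ray(C,[(260+352/6,32+368/6)],.075),ray(C,[(260+352/6,32+373/6)],.05))
S=ray(C,np.array([(275,283),(440,297),(427,465),(265,448)])/6+[260,32],.05);print(S.round(4),[np.linalg.norm(S[i]-S[i-1]).round(4) for i in range(4)])
S=ray(C,np.array([(303,318),(408,325),(405,430),(300,425)])/6+[260,32],.05);print([np.linalg.norm(S[i]-S[i-1]).round(4) for i in range(4)])
b=ray(C,[(260+352/6,32+368/6)],.075)[0,:2]
print('jig', R.from_euler('z',-JY).as_matrix()[:2,:2]@(b-FC)+[.01,0])
E
```

```text
[[0.59662159 0.10123441 0.075     ]] [[0.59599629 0.10139451 0.05      ]]
[[0.6072 0.1114 0.05  ]
 [0.6054 0.0898 0.05  ]
 [0.5842 0.0913 0.05  ]
 [0.5865 0.1132 0.05  ]] [np.float64(0.0208), np.float64(0.0217), np.float64(0.0212), np.float64(0.0219)]
[np.float64(0.0135), np.float64(0.0138), np.float64(0.0132), np.float64(0.0141)]
jig [-0.03861176  0.14297831]
```

```bash
python3 - <<'E'
from h import *
env.reach([.404-.04*np.cos(.478),-.2625-.04*np.sin(.478),.30],quat(.478)); print(st())
C,p,d=snap('wrist','w11'); np.savez('pics/w11.npz',d=d,M=C[1],t=C[2])
crop(p,220,40,420,200,4,'pics/c12.png')
for q in blob(C,d,.118,.15,(.3,.5,-.35,-.15),.131): print('key w',q)
for q in blob(C,d,.042,.062,(.3,.5,-.35,-.20),.05): print('stand w',q)
E
```

```text
(23.93, array([ 0.369 , -0.2803,  0.3   ]), 0.0522, array([-0.2,  0.3, -0.3]), array([-0.03, -0.02, -0.  ]))
key w (0.4022165222167969, -0.26118380737304686, np.float64(0.4685923151261755), 78.35896301269531, 13.491071701049805, array([320., 148.]))
stand w (0.3918338623046875, -0.2433537139892578, np.float64(0.4674549788931435), 61.15003967285156, 20.833343505859375, array([302., 137.]))
stand w (0.41054815673828127, -0.27946401977539065, np.float64(0.47085127494180795), 61.08981704711914, 22.014434814453125, array([338., 137.]))
```

View pics/c12.png

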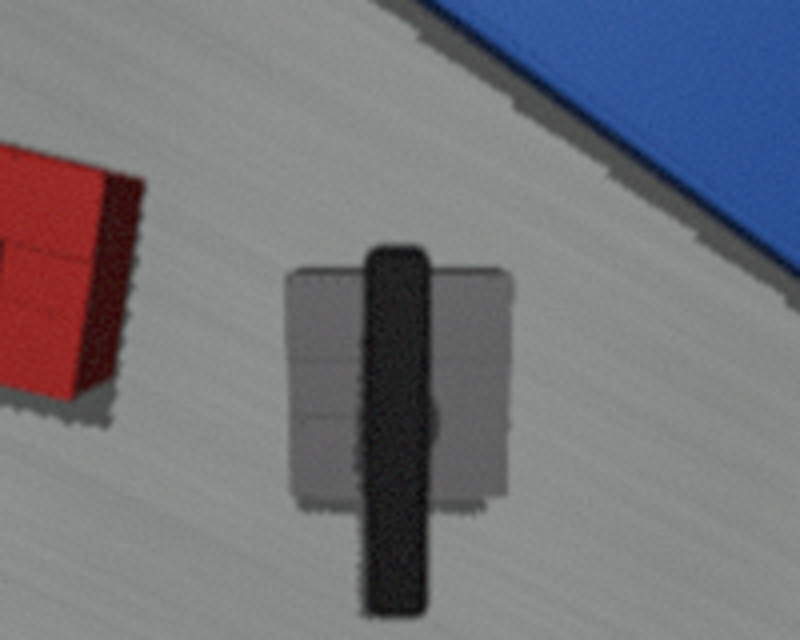

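```bash
python3 - <<'E'
from h import *
q=quat(.47); xy=[.402,-.2613]
env.movel([*xy,.25],.2,rot=q)
print(env.movel([*xy,.173],.1,stop_force=10),st())
env.grip(.0,70); print(st())
env.movel([*xy,.30],.15); print(st())
C,p,d=snap('wrist','w12'); np.savez('pics/w12.npz',d=d,M=C[1],t=C[2])
C,p,d=snap('scene','s12'); crop(p,180,100,360,280,4,'pics/c13.png')
E
```

```text
False (25.36, array([ 0.4024, -0.2615,  0.1736]), 0.0521, array([ 0.6,  1.2, -0. ]), array([-0.03, -0.02, -0.07]))
(25.78, array([ 0.4023, -0.2614,  0.1735]), 0.0129, array([-1.2,  1. ,  5.1]), array([ 0.12,  0.17, -0.01]))
(26.78, array([ 0.4014, -0.2611,  0.299 ]), 0.0128, array([-0.7,  0.1, -1.7]), array([0.04, 0.01, 0.01]))
```

View pics/w12.png

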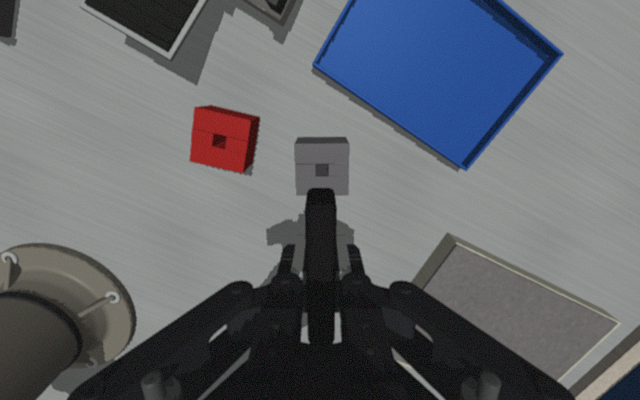

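View pics/c13.png

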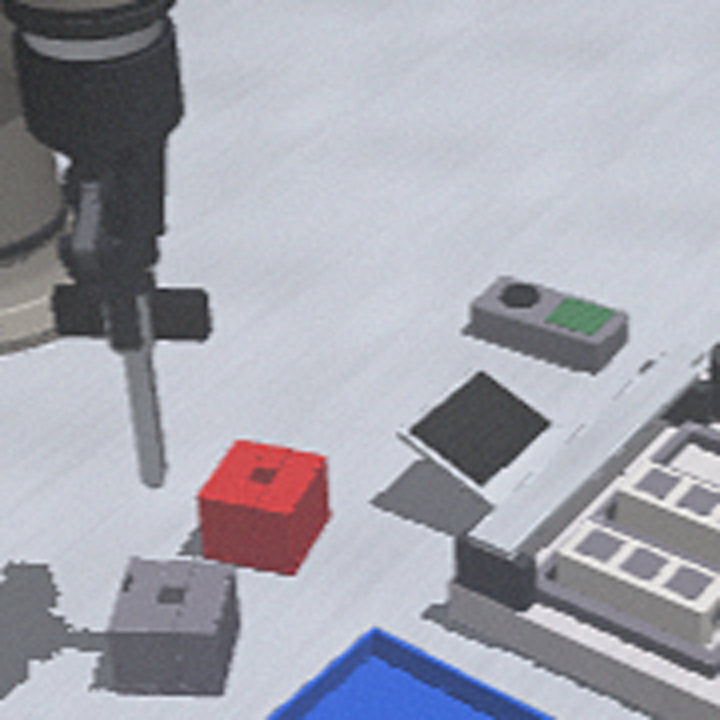

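```bash
python3 - <<'E'
from h import *
s=env.get_state();Rt=R.from_quat(s['orientation'],scalar_first=True)
z=np.load('pics/w12.npz');C=(calibration('wrist'),z['M'],z['t'])
print('hole',ray(C,[(322,170)],.05))
P=ray(C,[(309,191),(332,191),(308,343),(334,343)],s['tcp_pos'][2]-.1735+.131); print(Rt.inv().apply(P-s['tcp_pos']).round(4))
a=ik([.5963,.1013,.33],1.496); print(a.round(2))
env.reach([.5963,.1013,.33],quat(1.496)); 
env.movel([.5963,.1013,.27],.15); print(st())
C,p,d=snap('wrist','w13'); C,p,d=snap('scene','s13'); crop(p,290,120,430,260,5,'pics/c14.png')
C,p,d=snap('top','t13'); crop(p,240,100,340,200,6,'pics/c15.png')
E
```

```text
hole [[ 0.40214098 -0.26073642  0.05      ]]
[[ 0.0461 -0.006   0.0425]
 [ 0.0461  0.0036  0.0424]
 [-0.036  -0.0076  0.0426]
 [-0.036   0.0057  0.0425]]
[ 0.38  0.48 -0.9   1.66  0.4   1.2  -0.68]
(28.96, array([0.5966, 0.1009, 0.2704]), 0.013, array([-0.2, -0. , -2.4]), array([ 0.07,  0.01, -0.01]))
```

View pics/w13.png

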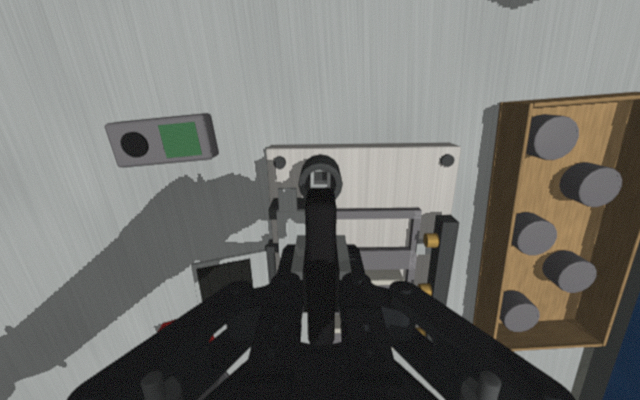

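View pics/c14.png

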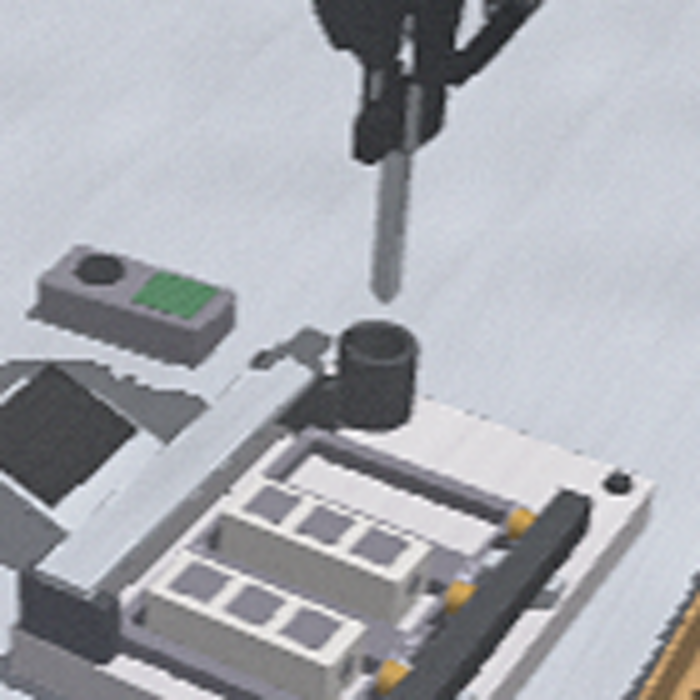

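```bash
python3 - <<'E'
from h import *
Sc=cal('scene');s=env.get_state();z=s['tcp_pos'][2]-.1685
print('tip scene proj',proj(Sc,[*s['tcp_pos'][:2],z]),'seen (367,179.5)')
print('boss centre proj',proj(Sc,[.5963,.1013,.075]),'seen',np.array([376,348])/5+[290,120])
p=cv2.imread('pics/w13.png'); crop(p,270,140,370,350,3,'pics/c16.png')
E
```

```text
tip scene proj [[366.20546587 178.85227751]] seen (367,179.5)
boss centre proj [[365.14678225 187.55117684]] seen [365.2 189.6]
```

View pics/c16.png

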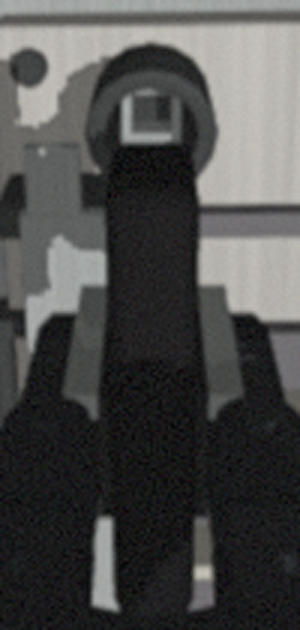

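View pics/c15.png

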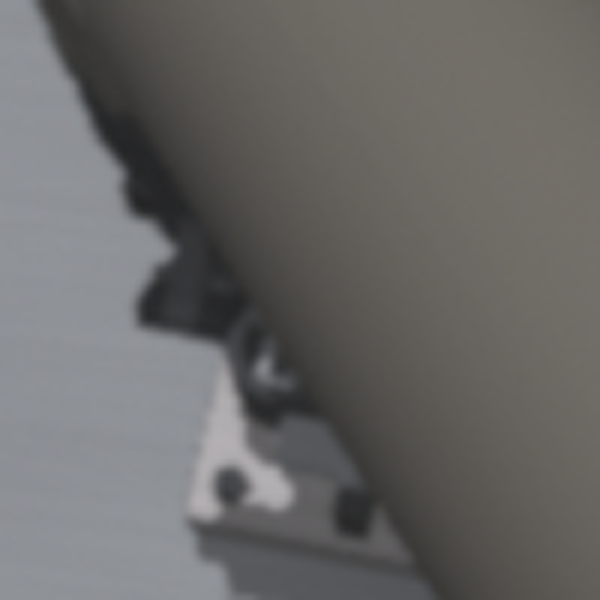

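```bash
python3 - <<'E'
from h import *
xy=[.5963,.1013]
print(env.movel([*xy,.222],.1,stop_force=8),st())
print(env.movel([*xy,.2055],.04,stop_force=10),st())
C,p,d=snap('scene','s14'); crop(p,290,120,430,260,5,'pics/c17.png')
E
```

```text
False (29.74, array([0.5964, 0.1015, 0.2219]), 0.013, array([-0.3,  0.5, -2.1]), array([-0.01,  0.01,  0.06]))
False (30.3, array([0.5962, 0.1013, 0.2053]), 0.013, array([-0.1, -0.2, -1.5]), array([-0.01, -0.02,  0.02]))
```

View pics/c17.png

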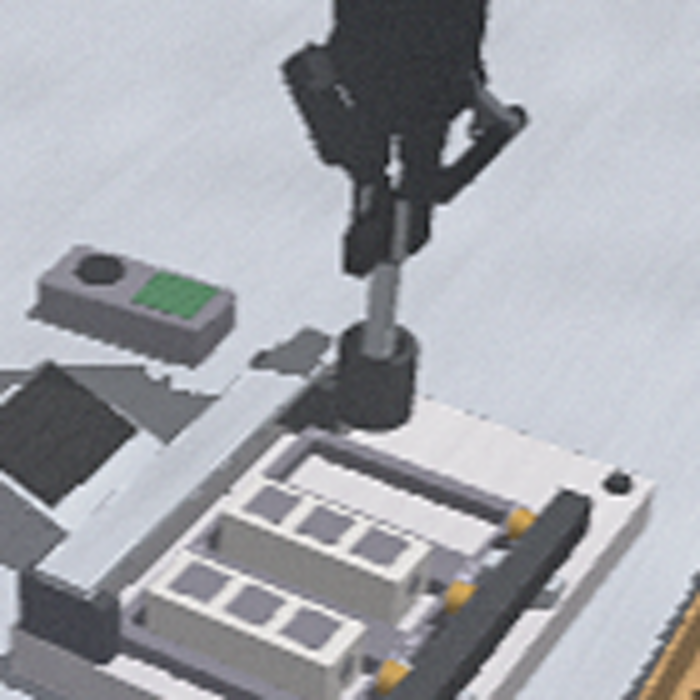

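```bash
python3 - <<'E'
from h import *
xy=[.5963,.1013]
for a in (.15,.3,.5,.7,.9,1.1):
    r=env.movel([*xy,.2055],.05,rot=quat(1.496-a)); s=env.get_state()
    print(a,r,st(),'yaw',round(R.from_quat(s['orientation'],scalar_first=True).as_euler('ZYX')[0],3))
C,p,d=snap('scene','s15'); crop(p,290,120,430,260,5,'pics/c18.png')
E
```

```text
0.15 False (30.65, array([0.5964, 0.1014, 0.2058]), 0.0129, array([ 0.2,  0. , -2.5]), array([-0.03,  0.01,  0.02])) yaw 1.349
0.3 False (30.95, array([0.5962, 0.1011, 0.2054]), 0.013, array([-0.5, -1. , -2.3]), array([-0.28,  0.04,  0.07])) yaw 1.201
0.5 False (31.3, array([0.5963, 0.1011, 0.2054]), 0.0127, array([-0.3, -0.7, -3. ]), array([-0.42,  0.  ,  0.07])) yaw 1.002
0.7 False (31.65, array([0.5963, 0.1011, 0.2054]), 0.0131, array([ 0.4, -2. , -1.9]), array([-0.55, -0.11,  0.03])) yaw 0.802
0.9 False (32.0, array([0.5964, 0.101 , 0.2054]), 0.0137, array([ 0.1, -2.1, -3. ]), array([-0.7 , -0.09,  0.07])) yaw 0.602
1.1 False (32.35, array([0.5963, 0.101 , 0.2054]), 0.0129, array([ 0.7, -3. , -2.5]), array([-0.85, -0.18,  0.09])) yaw 0.402
```

View pics/c18.png

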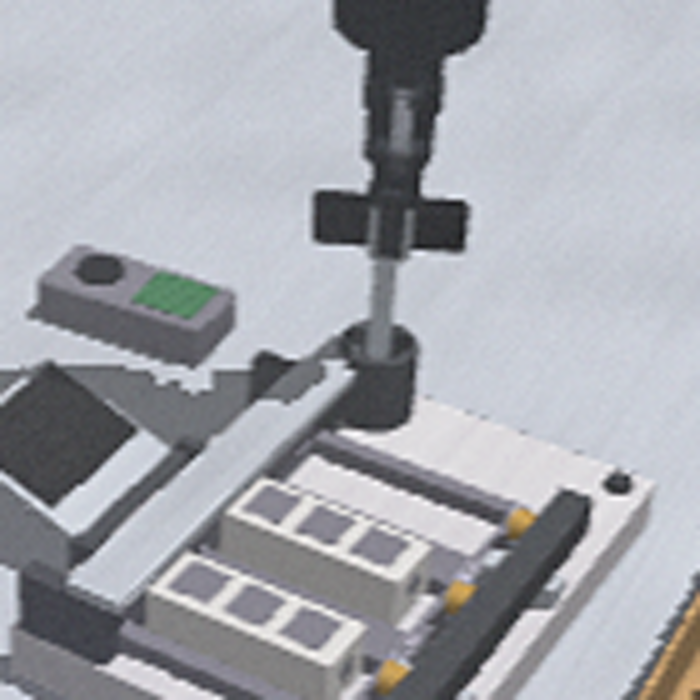

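```bash
python3 - <<'E'
from h import *
xy=[.5963,.1013]
for a in (1.2,1.25,1.3,1.35,1.4,1.45,1.5):
    r=env.movel([*xy,.2055],.05,rot=quat(1.496-a)); x=st();print(a,x[0],x[3],x[4])
    if abs(x[4][2])>.5 or abs(x[3]).max()>15: break
C,p,d=snap('scene','s16'); crop(p,290,120,430,260,5,'pics/c19.png')
E
```

```text
1.2 32.65 [ 0.1 -2.3 -3.1] [-1.01 -0.19  0.1 ]
1.25 32.9 [ 1.1 -3.4 -2.8] [-1.09 -0.22  0.15]
1.3 33.15 [ 0.3 -4.4 -3.5] [-1.12 -0.25  0.09]
1.35 33.4 [ 0.1 -4.3 -3.6] [-1.28 -0.24  0.07]
1.4 33.65 [ 1.2 -4.5 -3.3] [-1.28 -0.2   0.1 ]
1.45 33.9 [ 0.6 -4.2 -4.2] [-1.38 -0.22  0.15]
1.5 34.15 [ 1.1 -5.3 -3.6] [-1.49 -0.28  0.12]
```

View pics/c19.png

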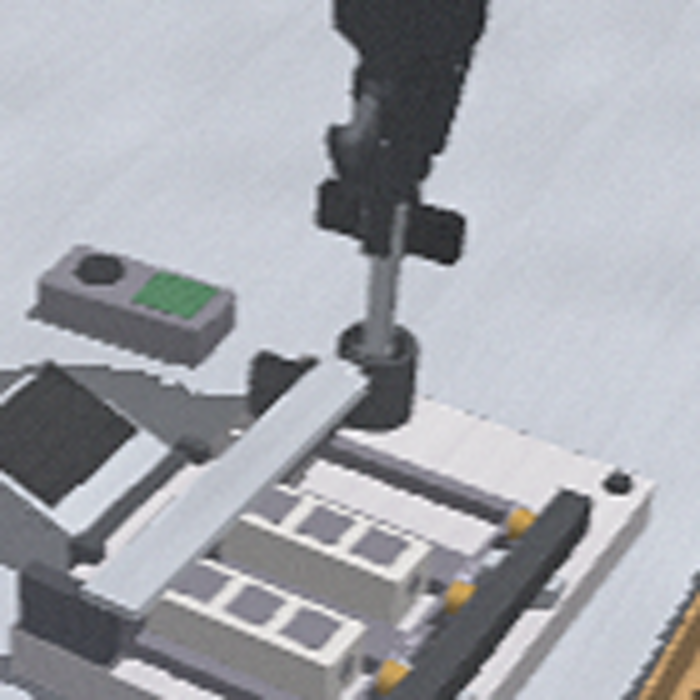

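```bash
python3 - <<'E'
from h import *
xy=[.5963,.1013]
for a in (1.54,1.58,1.62,1.66):
    r=env.movel([*xy,.2055],.05,rot=quat(1.496-a)); x=st();print(a,x[0],x[1],x[3],x[4])
    if abs(x[4][2])>.4 or abs(x[3]).max()>15: break
C,p,d=snap('scene','s17'); crop(p,290,120,430,260,5,'pics/c20.png')
E
```

```text
1.54 34.45 [0.5963 0.1011 0.2055] [ 0.7 -4.7 -3.6] [-1.47 -0.32  0.02]
1.58 34.7 [0.5963 0.1012 0.2055] [-0.2 -4.6 -3. ] [-1.51 -0.25  0.17]
1.62 34.95 [0.5963 0.1012 0.2055] [ 1.1 -4.4 -3.9] [-1.59 -0.2   0.18]
1.66 35.2 [0.5963 0.1012 0.2055] [ 0.6 -5.4 -3.2] [-1.6  -0.18  0.18]
```

View pics/c20.png

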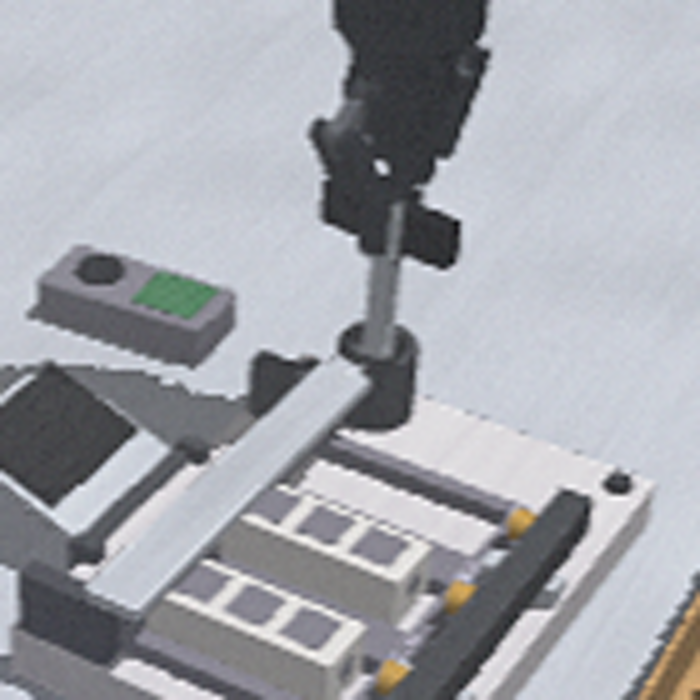

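```bash
python3 - <<'E'
from h import *
Sc=cal('scene'); Ri=R.from_euler('z',-JY).as_matrix()[:2,:2]
def J(pts,zz):
    P=ray(Sc,np.array(pts)/5+[290,120],zz)[:,:2]; return ((P-FC)@Ri.T+[.01,0]).round(4)
print('now',J([(371,380),(135,608)],.073)); print('start',J([(320,378),(105,570)],.073) )
for n in ('s14','s15','s16','s17'):
    p=cv2.imread(f'pics/{n}.png')
for n in ('s16','s17'):
    a=cv2.imread(f'pics/{n}.png')[150:250,290:380].astype(int)
    print(n)
d=np.abs(cv2.imread('pics/s16.png').astype(int)-cv2.imread('pics/s17.png').astype(int)).max(-1); d[:190]=0; ys,xs=np.where(d>40); print(len(ys),xs.min() if len(xs) else None)
cv2.imwrite('pics/diff.png',np.clip(d*4,0,255).astype(np.uint8)[120:260,290:430].repeat(4,0).repeat(4,1))
E
```

```text
now [[-0.0237  0.1093]
 [-0.0285 -0.1124]]
start [[-0.0469  0.096 ]
 [-0.0548 -0.0973]]
s16
s17
300 115
```

View pics/diff.png

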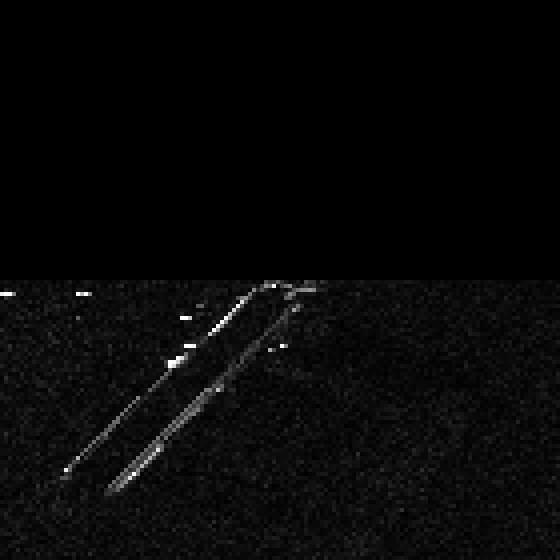

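```bash
cat >> h.py <<'E'
def barprof(p):
    """sub-pixel-ish location of the bar's far edge along a fixed image line (scene)"""
    a,b=np.array([320.,185.]),np.array([350.,215.])
    g=cv2.cvtColor(p,cv2.COLOR_BGR2GRAY).astype(np.float32)
    return g
E
python3 - <<'E'
from h import *
xy=[.5963,.1013]
prev=cv2.imread('pics/s17.png').astype(int)
for a in (1.72,1.78,1.84):
    r=env.movel([*xy,.2055],.05,rot=quat(1.496-a)); x=st();
    C,p,d=snap('scene','s18_%d'%(a*100)); D=np.abs(p.astype(int)-prev).max(-1)[190:250,290:365]; prev=p.astype(int)
    print(a,x[0],x[1],x[2],x[3],x[4],'diffpx',(D>25).sum())
    if abs(x[4][2])>.45 or abs(x[3]).max()>15: break
E
```

```text
1.72 35.5 [0.5963 0.1012 0.2055] 0.0126 [ 0.1 -5.  -3.7] [-1.57 -0.19  0.22] diffpx 14
1.78 35.8 [0.5962 0.1012 0.2055] 0.013 [ 0.8 -5.3 -4. ] [-1.58 -0.16  0.09] diffpx 20
1.84 36.1 [0.5962 0.1011 0.2055] 0.0131 [ 0.6 -5.6 -3.6] [-1.64 -0.2   0.07] diffpx 11
```

```bash
python3 - <<'E'
from h import *
C,p,d=snap('wrist','w19'); crop(p,220,120,420,350,3,'pics/c21.png')
p=cv2.imread('pics/s18_184.png'); crop(p,290,120,430,260,5,'pics/c22.png')
E
```

```text
(no output)
```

View pics/c21.png

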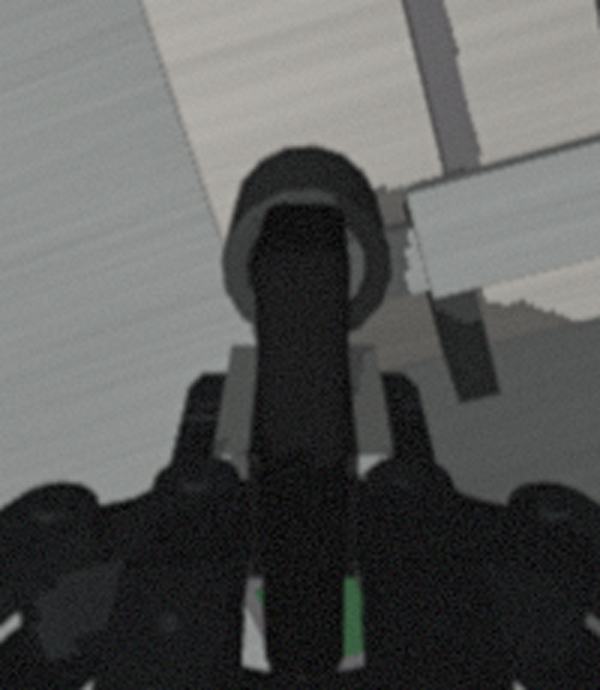

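View pics/c22.png

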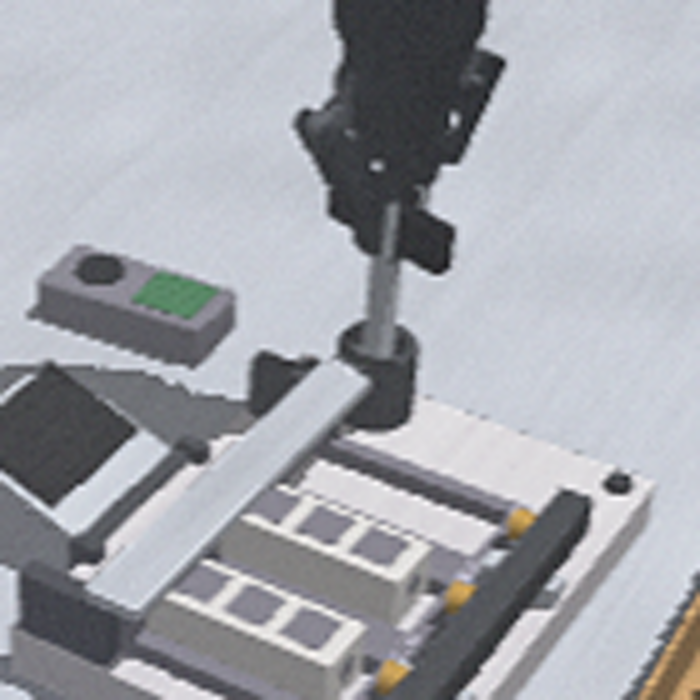

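```bash
python3 - <<'E'
from h import *
s=env.get_state(); print(R.from_quat(s['orientation'],scalar_first=True).as_matrix().round(3), s['joint_torque'])
C=cal('wrist'); Ri=R.from_euler('z',-JY).as_matrix()[:2,:2]
P=ray(C,np.array([(411,199),(600,140),(600,258)])/3+[220,120],.073)[:,:2]; print('now',((P-FC)@Ri.T+[.01,0]).round(4))
z=np.load('pics/w10.npz');C=(calibration('wrist'),z['M'],z['t'])
P=ray(C,np.array([(578,525),(700,533)])/6+[260,32],.073)[:,:2]; print('start',((P-FC)@Ri.T+[.01,0]).round(4))
E
```

```text
[[ 0.942 -0.337 -0.   ]
 [-0.337 -0.942 -0.   ]
 [-0.     0.    -1.   ]] [ -3.12159039 -57.09091187  -8.06927472 -25.40239871  -1.61616929
  -0.81056301  -0.0941739 ]
now [[-0.0291  0.1131]
 [-0.0275  0.0653]
 [-0.0581  0.0708]]
start [[-0.0555  0.1142]
 [-0.0556  0.099 ]]
```

```bash
python3 - <<'E'
from h import *
C,p,d=snap('wrist'); W=cloud(C,d); s=env.get_state(); print(s['tcp_pos'])
for v in range(180,270,8): print(v,[W[v,u].round(4).tolist() for u in (312,321,330)], p[v,321])
C,p,d=snap('scene'); W=cloud(C,d)
for u,v in [(367,182),(367,186),(378,170),(376,171),(372,165)]: print('sc',u,v,W[v,u].round(4))
E
```

```text
[0.5962739  0.10112807 0.20549199]
180 [[0.6177, 0.1021, 0.0629], [0.6162, 0.0952, 0.0658], [0.6131, 0.0889, 0.0632]] [36 35 31]
188 [[0.6349, 0.0933, 0.1405], [0.6335, 0.0891, 0.1407], [0.6107, 0.0901, 0.0751]] [36 33 34]
196 [[0.6348, 0.093, 0.1523], [0.6336, 0.089, 0.1528], [0.6316, 0.0853, 0.1511]] [30 26 25]
204 [[0.6342, 0.093, 0.1608], [0.633, 0.0893, 0.161], [0.6319, 0.0856, 0.1615]] [30 25 25]
212 [[0.6315, 0.0939, 0.1629], [0.6301, 0.0903, 0.1625], [0.6292, 0.0866, 0.1635]] [26 30 28]
220 [[0.6281, 0.0951, 0.1631], [0.6267, 0.0915, 0.1629], [0.6255, 0.0878, 0.1631]] [23 29 27]
228 [[0.6245, 0.0965, 0.1631], [0.6227, 0.0929, 0.1622], [0.6211, 0.0893, 0.1615]] [28 23 24]
236 [[0.621, 0.0977, 0.1635], [0.6191, 0.0942, 0.1623], [0.6179, 0.0904, 0.1626]] [26 25 23]
244 [[0.6167, 0.0994, 0.1623], [0.6154, 0.0956, 0.1623], [0.6142, 0.0917, 0.1627]] [27 30 31]
252 [[0.613, 0.1007, 0.1625], [0.6123, 0.0966, 0.1638], [0.6103, 0.0931, 0.1625]] [27 30 29]
260 [[0.6087, 0.1023, 0.162], [0.6078, 0.0983, 0.1627], [0.606, 0.0945, 0.162]] [30 24 25]
268 [[0.6044, 0.1039, 0.1615], [0.6038, 0.0997, 0.1627], [0.6021, 0.0959, 0.1622]] [29 26 30]
sc 367 182 [0.6012 0.0986 0.096 ]
sc 367 186 [0.602  0.0992 0.0832]
sc 378 170 [0.6337 0.0837 0.1518]
sc 376 171 [0.6296 0.0811 0.1489]
sc 372 165 [0.6149 0.0873 0.1588]
```

```bash
python3 - <<'E'
from h import *
xy=[.5963,.1013]
print(env.movel([*xy,.235],.05,stop_force=15),st())
print(env.movel([*xy,.30],.1),st())
C,p,d=snap('scene','s20'); crop(p,290,120,430,260,5,'pics/c23.png')
# move back so the wrist camera sees recess
q=quat(1.496-1.84)
a=1.496-1.84
env.movel([xy[0]-.11*np.cos(a),xy[1]-.11*np.sin(a),.30],.2)
C,p,d=snap('wrist','w20');np.savez('pics/w20.npz',M=C[1],t=C[2])
b=proj(C,[.5963,.1013,.05])[0]; print(b); u,v=b.astype(int); u0,v0=max(u-60,0),max(v-60,0);print(u0,v0); crop(p,u0,v0,u0+120,v0+120,6,'pics/c24.png')
E
```

```text
True (36.52, array([0.5962, 0.1003, 0.2055]), 0.013, array([ 2. , -0.2,  0.9]), array([ 0.06, -0.68,  0.09]))
False (37.62, array([0.5958, 0.1011, 0.2991]), 0.0132, array([ 0.6, -0.9, -2.4]), array([-0.  ,  0.04, -0.02]))
[320.33852531  67.00913896]
260 7
```

View pics/c23.png

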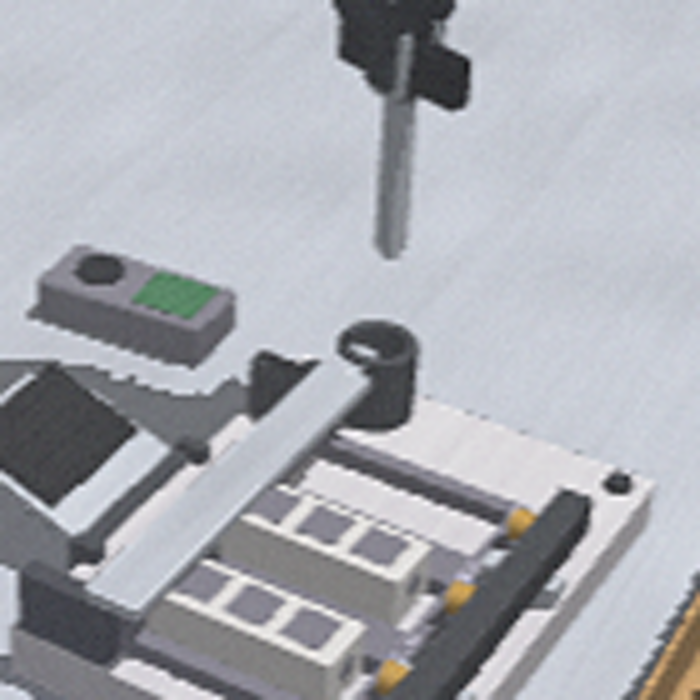

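View pics/c24.png

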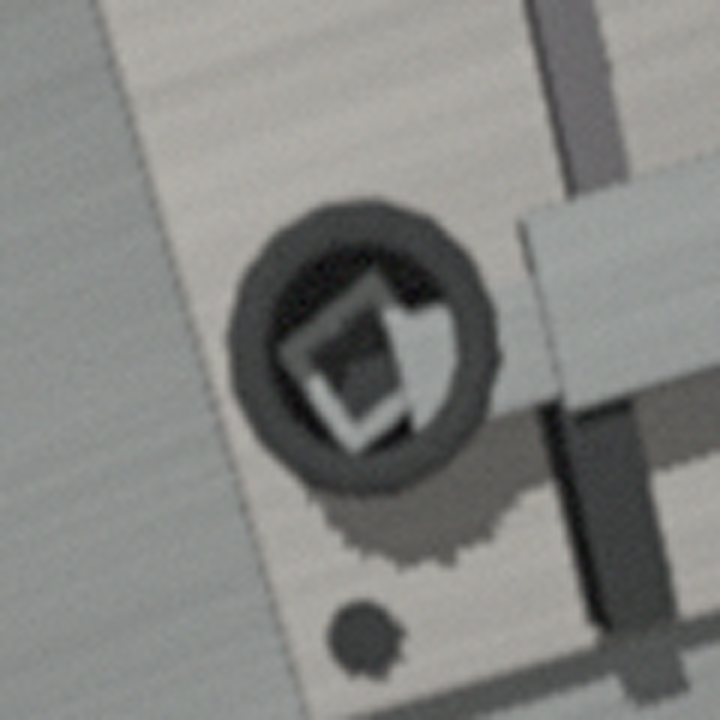

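```bash
python3 - <<'E'
from h import *
xy=[.4018,-.2612]
env.reach([*xy,.32],quat(.47))
env.movel([*xy,.24],.15); print(st())
C,p,d=snap('scene','s21'); crop(p,180,150,300,290,5,'pics/c25.png')
print('tip proj',proj(cal('scene'),[*xy,.24-.1685])); print('hole proj',proj(cal('scene'),[.4018,-.2612,.05]))
C,p,d=snap('top','t21'); crop(p,400,230,480,310,6,'pics/c26.png')
E
```

```text
(40.64, array([ 0.4025, -0.2611,  0.2406]), 0.0128, array([ 0.3,  0. , -1.7]), array([-0.01,  0.03, -0.02]))
tip proj [[221.30626206 240.81947395]]
hole proj [[222.28498479 247.88946043]]
```

View pics/c25.png

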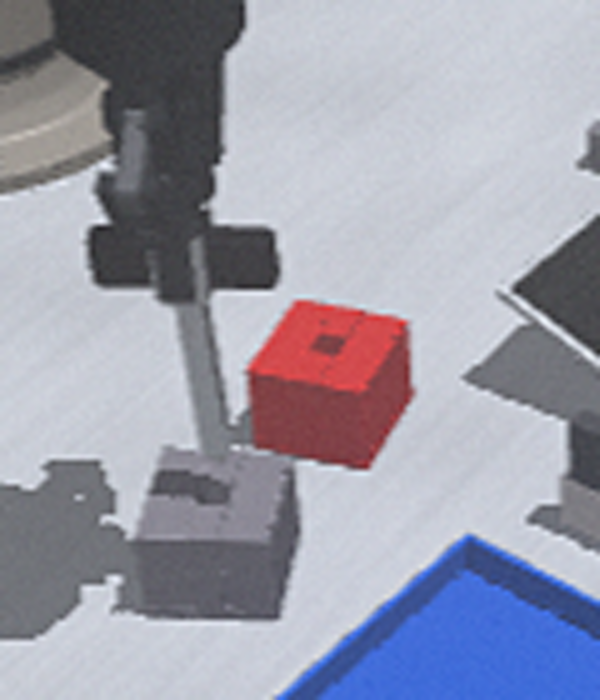

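```bash
python3 - <<'E'
from h import *
xy=[.4016,-.2613]
print(env.movel([*xy,.20],.05,stop_force=8),st())
print(env.movel([*xy,.1745],.05,stop_force=8),st())
C,p,d=snap('scene','s22'); crop(p,180,150,300,290,5,'pics/c27.png')
E
```

```text
True (41.31, array([ 0.4008, -0.2612,  0.2121]), 0.0131, array([-0.8, -1.1, -1.7]), array([-0.36, -0.18,  0.04]))
True (42.11, array([ 0.4013, -0.2614,  0.174 ]), 0.0129, array([-0.1, -0.3,  5.2]), array([ 0.08,  0.17, -0.03]))
```

View pics/c27.png

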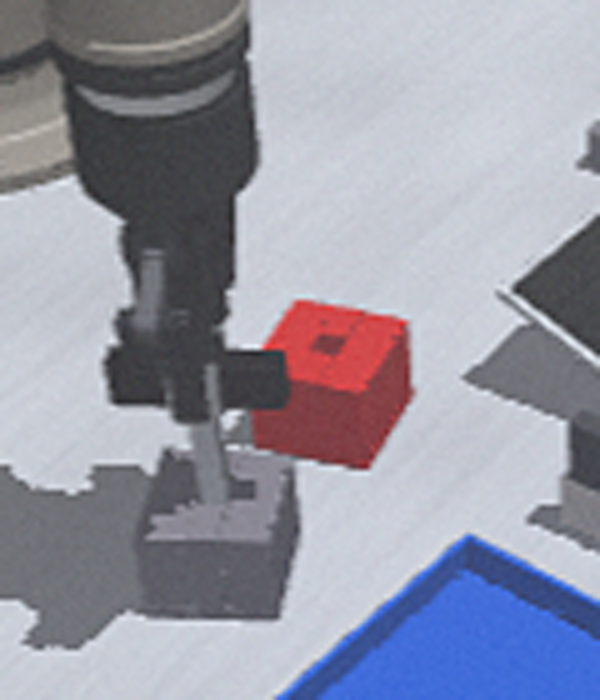

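```bash
python3 - <<'E'
from h import *
env.grip(.05); xy=[.4013,-.2614]
env.movel([*xy,.27],.12); print(st())
C,p,d=snap('top','t23'); crop(p,260,90,480,310,2.7,'pics/c28.png')
t=jig(-.166,0); print(t)
env.reach([*t,.24],quat(JY)); env.grip(0,30); print(st())
env.movel([*t,.15],.15); print(st())
C,p,d=snap('scene','s23'); crop(p,250,130,430,290,4,'pics/c29.png')
E
```

```text
(43.56, array([ 0.4009, -0.2612,  0.2694]), 0.05, array([ 0.6,  0.1, -0.3]), array([ 0.02,  0.02, -0.03]))
[ 0.46156613 -0.03452488]
(45.14, array([ 0.4616, -0.0347,  0.24  ]), 0.0, array([-0.4, -0.6, -0.5]), array([ 0.03,  0.02, -0.03]))
(45.89, array([ 0.462 , -0.0344,  0.1505]), 0.0003, array([ 0.1, -0.6,  0.7]), array([ 0.01,  0.02, -0.01]))
```

View pics/c28.png

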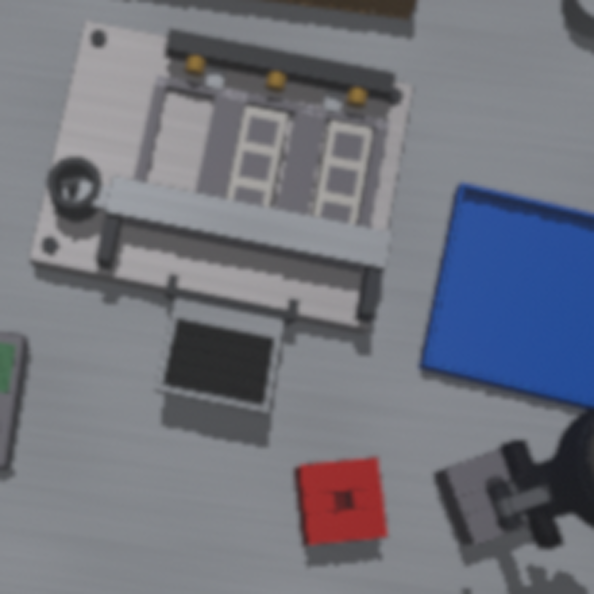

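View pics/c29.png

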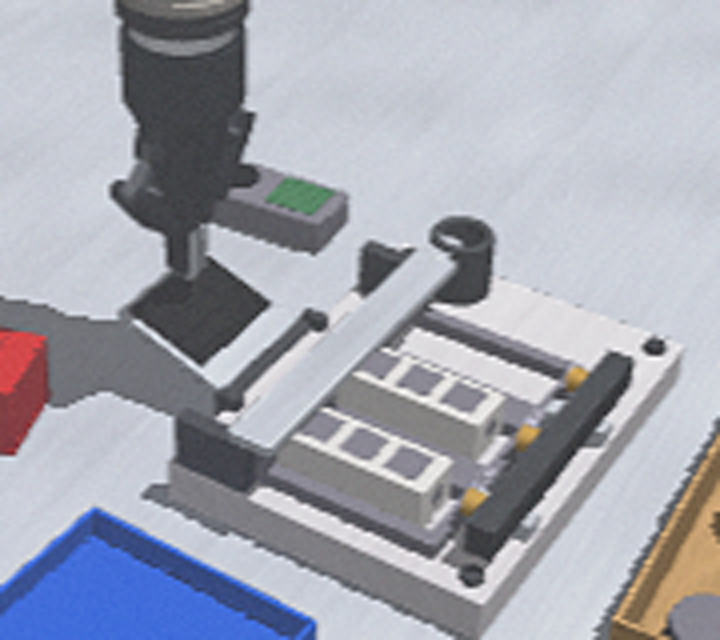

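```bash
python3 - <<'E'
from h import *
t=jig(-.166,0)
r=env.movel([*t,.098],.04,stop_force=20); print(r,st())
env.dwell(.4); print(st())
C,p,d=snap('scene','s24'); crop(p,250,130,430,290,4,'pics/c30.png')
env.dwell(.4); print(st())
E
```

```text
True (46.91, array([ 0.4595, -0.0344,  0.1086]), -0.0002, array([-1.8, -0.1, 11.1]), array([ 0.  ,  0.56, -0.03]))
(47.31, array([ 0.4595, -0.0344,  0.1086]), 0.0002, array([-3.4,  0.5, 13.8]), array([ 0.03,  0.61, -0.04]))
(47.76, array([ 0.4595, -0.0344,  0.1086]), -0.0002, array([-2.7,  0.3, 11.9]), array([0.04, 0.62, 0.03]))
```

View pics/c30.png

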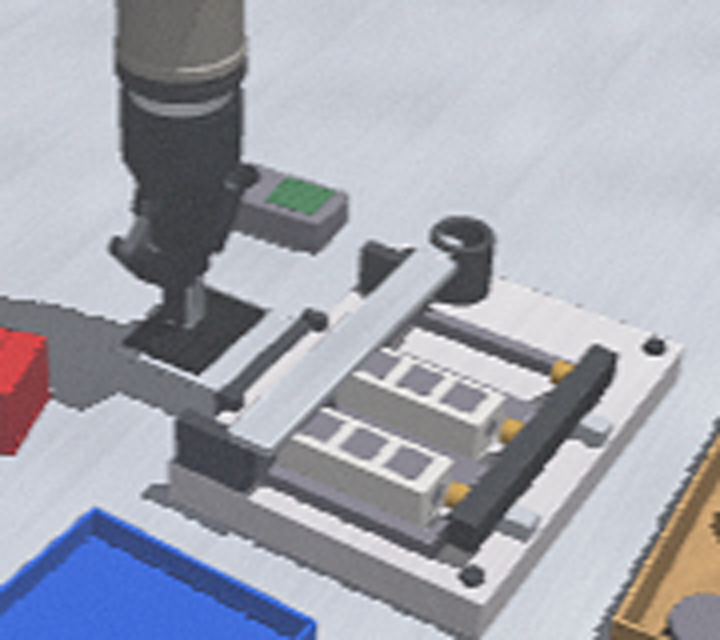

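```bash
python3 - <<'E'
from h import *
t=env.get_state()['tcp_pos'][:2]
r=env.movel([*t,.1070],.02,stop_force=20); print(r,st())
env.dwell(.7); print(st())
env.movel([*t,.16],.15); env.dwell(.2);print(st())
C,p,d=snap('scene','s25'); crop(p,250,130,430,290,4,'pics/c31.png')
for q in parts(C,p,d,.062):print(np.round(q[:5],3),q[5]) if abs(q[3]-100)<20 else 0
env.movel([*t,.26],.25); env.grip(.05)
env.reach([.404-.04*np.cos(.478),-.2625-.04*np.sin(.478),.30],quat(.478)); print(st())
C,p,d=snap('wrist','w25')
crop(p,220,40,420,200,4,'pics/c32.png')
for q in blob(C,d,.118,.15,(.3,.5,-.35,-.15),.131): print('key w',q)
E
```

```text
False (48.01, array([ 0.4595, -0.0343,  0.1084]), 0.0002, array([-8. ,  1. , 30.9]), array([-0.03,  1.87,  0.  ]))
(48.71, array([ 0.4595, -0.0343,  0.1084]), -0.0001, array([-7.4,  0. , 31.3]), array([ 0.06,  1.84, -0.04]))
(49.41, array([ 0.4588, -0.0344,  0.1588]), 0.0002, array([0.1, 0.4, 0.3]), array([ 0.01, -0.02,  0.01]))
[ 4.6100e-01 -4.1000e-02  1.5170e+00  9.3714e+01  4.4345e+01] [293. 204.]
[ 6.4100e-01 -4.8000e-02 -6.5000e-02  9.4603e+01  4.4574e+01] [356. 227.]
[ 6.3800e-01 -1.1800e-01 -4.9000e-02  9.4579e+01  4.3421e+01] [342. 243.]
(51.62, array([ 0.369 , -0.2801,  0.2999]), 0.0497, array([-0.3,  0.6,  0.4]), array([-0.01, -0.05, -0.01]))
key w (0.3998360900878906, -0.26910858154296874, np.float64(0.4763065606977535), 77.80189514160156, 14.010425567626953, array([327., 155.]))
```

View pics/c31.png

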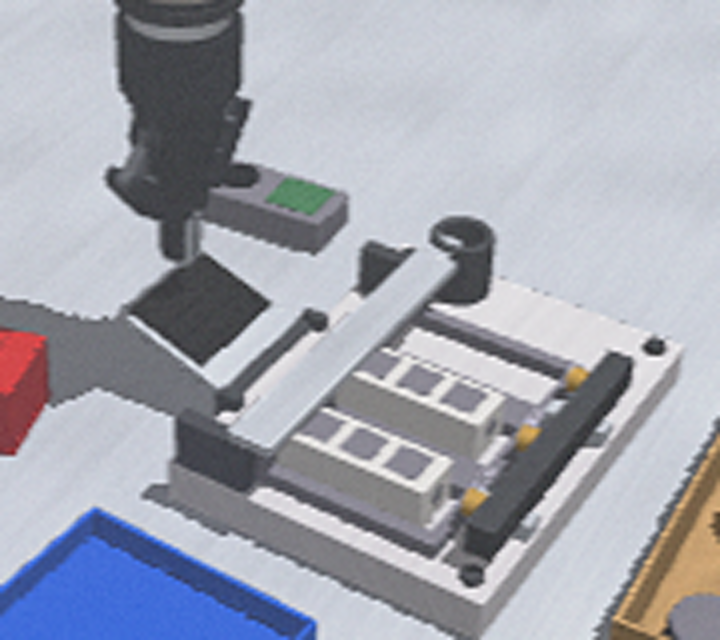

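View pics/c32.png

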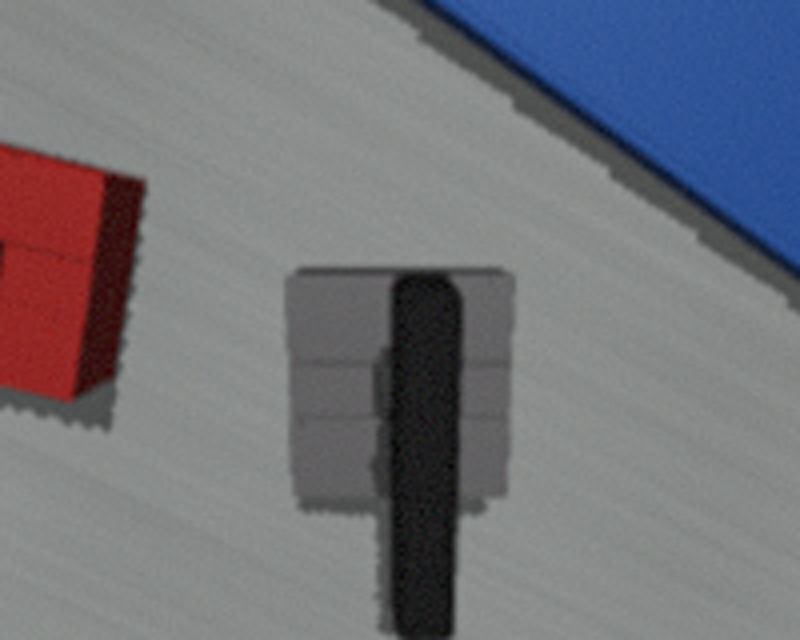

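```bash
python3 - <<'E'
from h import *
q=quat(.472); xy=[.3998,-.2685]
env.movel([*xy,.25],.2,rot=q)
print(env.movel([*xy,.173],.1,stop_force=10),st())
env.grip(.0,20); print(st())
env.movel([.402,-.2612,.173],.03,stop_force=25); print(st())
env.grip(.0,70); print(st())
env.movel([.402,-.2612,.32],.12); print(st())
C,p,d=snap('scene','s26'); crop(p,180,100,300,250,5,'pics/c33.png')
C,p,d=snap('wrist','w26'); W=cloud(C,d)
s=env.get_state();Rt=R.from_quat(s['orientation'],scalar_first=True)
m=(Rt.inv().apply((W-s['tcp_pos']).reshape(-1,3))).reshape(W.shape)
for v in range(180,290,8): print(v,m[v,321].round(4))
E
```

```text
False (53.03, array([ 0.4002, -0.2688,  0.1736]), 0.0498, array([0.3, 0.6, 0.2]), array([ 0.04, -0.02, -0.03]))
(53.45, array([ 0.3998, -0.268 ,  0.1734]), 0.0145, array([-1.5,  2.7,  5.1]), array([ 0.7 ,  0.44, -0.03]))
(53.85, array([ 0.402 , -0.2613,  0.1734]), 0.0136, array([-1.2,  0.6,  6.5]), array([0.31, 0.52, 0.03]))
(54.07, array([ 0.4021, -0.2613,  0.1735]), 0.0128, array([-1.5,  0.4,  7.4]), array([ 0.35,  0.54, -0.01]))
(55.44, array([ 0.4016, -0.261 ,  0.3192]), 0.0131, array([-0.4, -0.1, -2.1]), array([ 0.04, -0.01,  0.  ]))
180 [-0.017  -0.0007  0.2691]
188 [ 0.0078 -0.0009  0.1623]
196 [ 0.0389 -0.001   0.0564]
204 [ 0.0387 -0.001   0.0467]
212 [ 0.0367 -0.001   0.0424]
220 [ 0.0333 -0.001   0.0417]
228 [ 0.0294 -0.001   0.042 ]
236 [ 0.0254 -0.001   0.0422]
244 [ 0.0213 -0.001   0.0424]
252 [ 0.0178 -0.001   0.0416]
260 [ 0.0129 -0.001   0.0427]
268 [ 0.0088 -0.001   0.0426]
276 [ 0.0041 -0.001   0.0431]
284 [-0.0006 -0.001   0.0435]
```

View pics/c33.png

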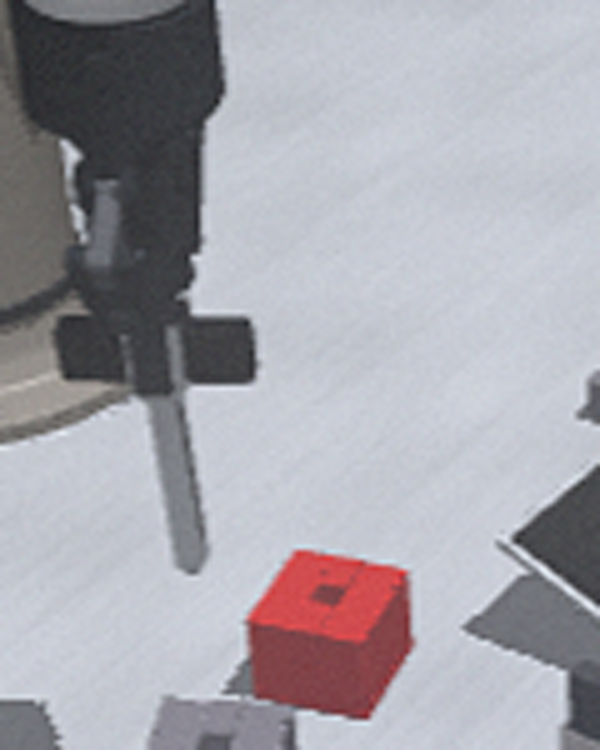

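```bash
python3 - <<'E'
from h import *
a=.31; xy=np.array([.5963,.1013])-.0015*np.array([np.cos(a),np.sin(a)])
env.reach([*xy,.33],quat(a)); env.movel([*xy,.25],.15); print(st())
C,p,d=snap('scene','s27'); crop(p,290,120,430,260,5,'pics/c34.png'); print(proj(C,[*xy,.25-.1685]))
E
```

```text
(57.74, array([0.5954, 0.1007, 0.2507]), 0.0129, array([ 0.5,  0.5, -1. ]), array([-0.04, -0.03, -0.01]))
[[364.77251194 185.46668674]]
```

View pics/c34.png

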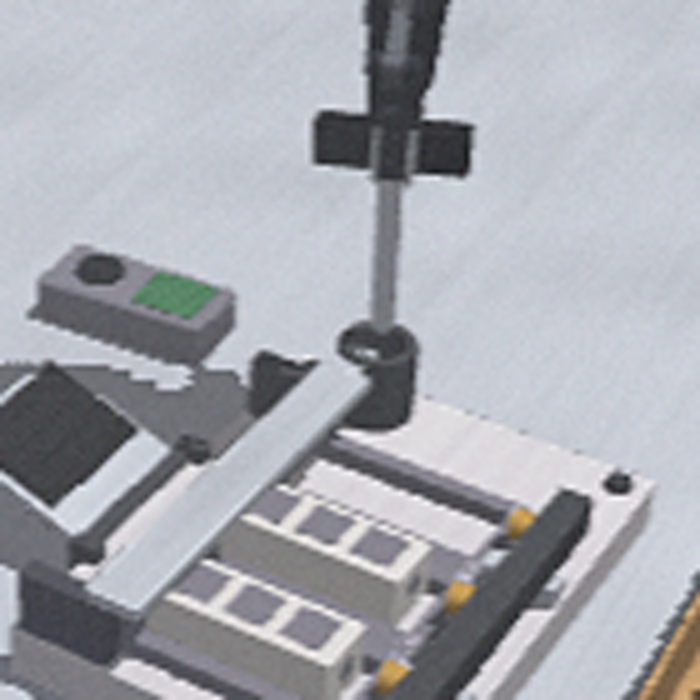

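```bash
python3 - <<'E'
from h import *
a=.31; xy=np.array([.5963,.1013])-.0015*np.array([np.cos(a),np.sin(a)])
print(env.movel([*xy,.222],.1,stop_force=8),st())
print(env.movel([*xy,.2045],.04,stop_force=10),st())
E
```

```text
False (58.23, array([0.5948, 0.1008, 0.2219]), 0.0129, array([ 0.3,  0.2, -2.4]), array([-0.04,  0.02, -0.03]))
False (58.81, array([0.5948, 0.1009, 0.2043]), 0.0126, array([-0.9,  0.2, -2. ]), array([-0.04,  0.01,  0.03]))
```

```bash
python3 - <<'E'
from h import *
xy=[.5960,.1012]; prev=None
for a in (.5,.7,.9,1.1,1.3,1.5,1.65,1.75,1.83,1.91,1.99,2.07):
    r=env.movel([*xy,.2045],.05,rot=quat(a)); x=st(); 
    if a<1.7: print(a,x[0],x[3],x[4]); continue
    p,d=camera('scene'); D=0 if prev is None else (np.abs(p.astype(int)-prev).max(-1)[190:250,290:360]>25).sum(); prev=p.astype(int)
    print(a,x[0],x[3],x[4],D)
    if abs(x[4][2])>.45 or abs(x[3]).max()>18: break
cv2.imwrite('pics/s28.png',p); crop(p,290,120,430,260,5,'pics/c35.png')
E
```

```text
0.5 59.15 [-1.4 -0.9 -1.2] [-0.5   0.41 -0.06]
0.7 59.5 [-2.6 -3.1 -0.2] [-0.96  0.69 -0.01]
0.9 59.85 [-2.4 -4.2 -1. ] [-1.28  0.77 -0.05]
1.1 60.2 [-1.8 -4.8 -1.1] [-1.48  0.73 -0.11]
1.3 60.55 [-2.2 -5.1 -1.1] [-1.57  0.57 -0.04]
1.5 60.9 [-1.9 -4.7 -0.9] [-1.61  0.49 -0.04]
1.65 61.2 [-2.  -4.5 -0.8] [-1.6   0.39 -0.04]
1.75 61.45 [-1.3 -5.1 -0.9] [-1.62  0.34 -0.06] 0
1.83 61.75 [-0.1 -5.5 -1.3] [-1.63  0.35 -0.07] 189
1.91 62.05 [-1.5 -4.9 -1. ] [-1.63  0.33 -0.07] 48
1.99 62.35 [-1.9 -5.4 -1.1] [-1.64  0.21 -0.08] 15
2.07 62.65 [-0.2 -4.9 -1.1] [-1.66  0.22 -0.03] 17
```

View pics/c35.png

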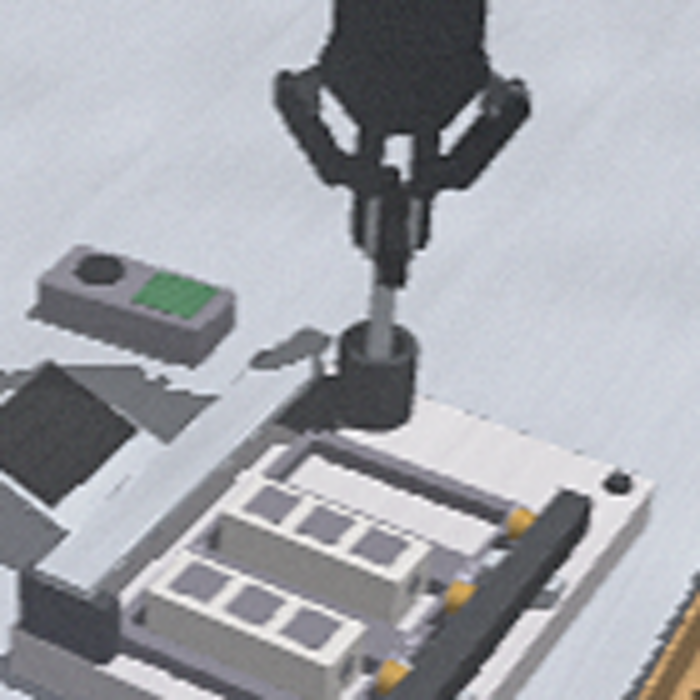

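```bash
python3 - <<'E'
from h import *
xy=[.5960,.1012]; a=2.07
env.movel([*xy,.24],.06); print(st())
env.movel([*xy,.31],.12)
env.movel([xy[0]-.11*np.cos(a),xy[1]-.11*np.sin(a),.31],.2); print(st())
C,p,d=snap('wrist','w29');np.savez('pics/w29.npz',M=C[1],t=C[2])
b=proj(C,[.5963,.1013,.05])[0]; print(b); u,v=b.astype(int); u0,v0=max(u-60,0),max(v-60,0);print(u0,v0); crop(p,u0,v0,u0+120,v0+120,6,'pics/c36.png')
W=cloud(C,d);s=env.get_state();Rt=R.from_quat(s['orientation'],scalar_first=True)
m=(Rt.inv().apply((W-s['tcp_pos']).reshape(-1,3))).reshape(W.shape)
for v in range(196,290,8): print(v,m[v,321].round(4))
E
```

```text
(63.44, array([0.596 , 0.1015, 0.2403]), 0.0129, array([ 0.1, -0.7, -2.1]), array([-0.  ,  0.02, -0.06]))
(64.88, array([0.6479, 0.0063, 0.3096]), 0.0128, array([-0.1,  0.5, -1.5]), array([0.03, 0.  , 0.03]))
[319.97238213  70.62465306]
259 10
196 [0.0385 0.0009 0.0567]
204 [0.0383 0.0008 0.0472]
212 [0.0359 0.0008 0.0437]
220 [0.0331 0.0008 0.0417]
228 [0.029  0.0008 0.0422]
236 [0.0247 0.0008 0.043 ]
244 [0.0206 0.0008 0.0433]
252 [0.0166 0.0008 0.0431]
260 [0.0125 0.0008 0.043 ]
268 [0.0086 0.0008 0.0425]
276 [0.0037 0.0008 0.0433]
284 [-0.0009  0.0008  0.0435]
```

View pics/c36.png

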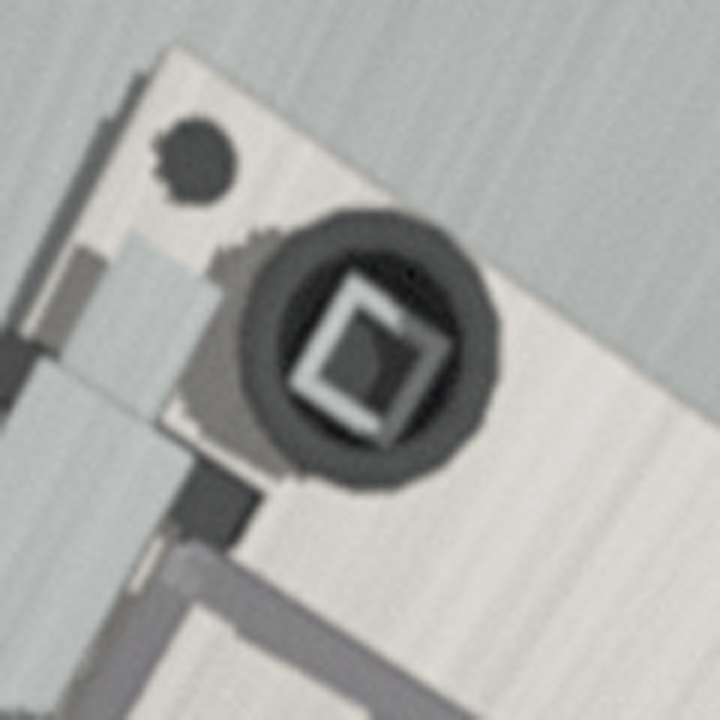

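```bash
python3 - <<'E'
from h import *
xy=[.4014,-.2613]
env.reach([*xy,.32],quat(.47))
env.movel([*xy,.235],.15); print(st())
for z in (.205,.1735):
    for k in range(3):
        r=env.movel([*xy,z],.05,stop_force=8); x=st(); print(r,x)
        if not r or x[1][2]<.176: break
C,p,d=snap('scene','s30'); crop(p,180,150,300,290,5,'pics/c37.png')
E
```

```text
(67.0, array([ 0.4022, -0.2611,  0.2355]), 0.0132, array([ 0.3,  0.2, -1.9]), array([ 0.01, -0.  ,  0.04]))
False (67.75, array([ 0.4015, -0.2613,  0.205 ]), 0.0131, array([ 0.1,  0.7, -1. ]), array([-0.  ,  0.02, -0.06]))
True (68.38, array([ 0.4011, -0.2611,  0.1735]), 0.0124, array([-1.3, -0.5,  5.4]), array([ 0.02,  0.22, -0.02]))
```

View pics/c37.png

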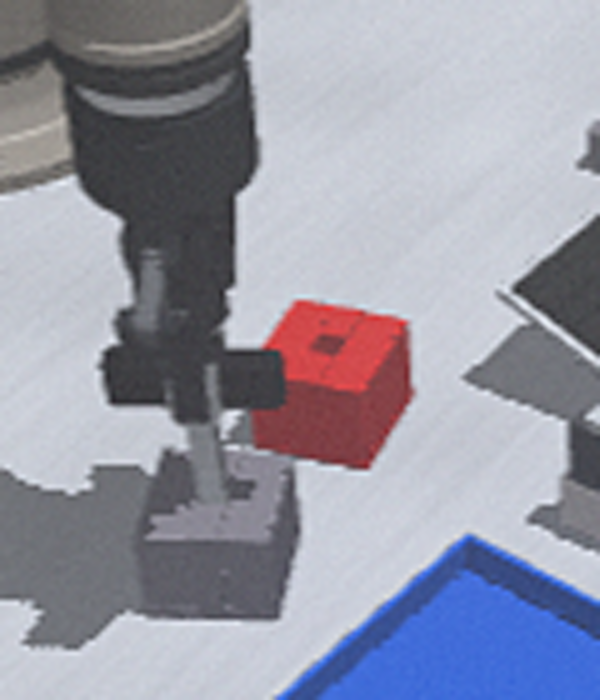

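```bash
python3 - <<'E'
from h import *
env.grip(.05); xy=[.4011,-.2611]
env.movel([*xy,.28],.12)
t=jig(.01,-.034)
env.reach([*t,.26],quat(JY)); print(st())
C,p,d=snap('wrist','w31'); np.savez('pics/w31.npz',M=C[1],t=C[2])
for q in parts(C,p,d,.062):
    if abs(q[3]-100)<8 and abs(q[4]-36)<6: print(np.round(q[:5],4),q[5])
hsv=cv2.cvtColor(p,cv2.COLOR_BGR2HSV); m=((hsv[...,0]>100)&(hsv[...,0]<130)&(hsv[...,1]>150)&(hsv[...,2]>30)).astype(np.uint8)
n,l,s,ce=cv2.connectedComponentsWithStats(m); i=1+s[1:,4].argmax(); ys,xs=np.where(l==i); P=ray(C,np.c_[xs,ys],.022)[:,:2]; print('tray',cv2.minAreaRect((P*1000).astype(np.float32)))
E
```

```text
(71.05, array([ 0.6348, -0.0796,  0.2594]), 0.05, array([-0.1, -0.1, -0.5]), array([0.01, 0.03, 0.  ]))
[ 6.32200e-01 -1.10000e-01 -5.50000e-02  9.97735e+01  3.59818e+01] [353. 181.]
[ 6.34700e-01 -4.04000e-02 -6.29000e-02  9.92869e+01  3.61375e+01] [282. 182.]
tray ((569.4912719726562, -315.43719482421875), (235.62704467773438, 159.59034729003906), 84.36022186279297)
```

View pics/w31.png

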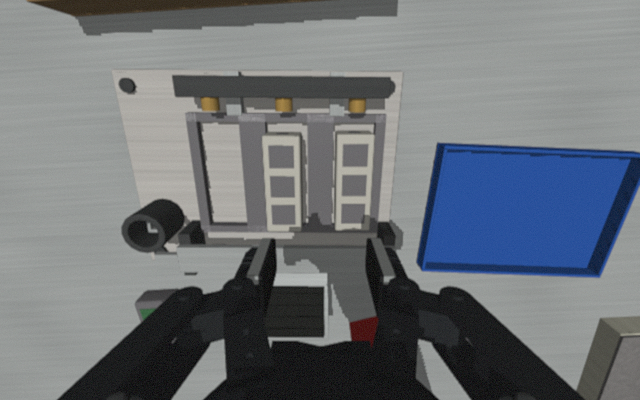

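```bash
cat >> h.py <<'E'
def tray(x,y): return np.array([.569,-.316])+R.from_euler('z',-.093).as_matrix()[:2,:2]@np.array([x,y])
def move_part(src,yaw,dst):
    env.movel([*src,.15],.2,rot=quat(yaw))
    print(env.movel([*src,.1165],.08,stop_force=10),st())
    env.grip(0,30); print(st())
    env.movel([*src,.24],.15)
    env.reach([*dst,.22],quat(-.093))
    env.movel([*dst,.12],.2)
    print(env.movel([*dst,.0905],.05,stop_force=8),st())
    env.grip(.052); env.movel([*dst,.24],.2); print(st())
E
python3 - <<'E'
from h import *
move_part([.6325,-.111],JY,tray(0,-.038))
C,p,d=snap('wrist','w32')
for q in parts(C,p,d,.036):
    if abs(q[3]-100)<8 and abs(q[4]-36)<6: print(np.round(q[:5],4),q[5])
E
```

```text
False (72.39, array([ 0.6324, -0.1108,  0.116 ]), 0.0495, array([ 0.6, -0.4,  0.5]), array([0.05, 0.01, 0.02]))
(72.66, array([ 0.6328, -0.111 ,  0.117 ]), 0.0355, array([0.2, 0.2, 0.7]), array([0.01, 0.02, 0.02]))
True (75.86, array([ 0.5649, -0.3537,  0.0908]), 0.0352, array([-0.9,  0.3,  5.7]), array([0.04, 0.16, 0.01]))
(77.07, array([ 0.5647, -0.3537,  0.2386]), 0.0521, array([-0.4,  0.2, -1.1]), array([-0.05,  0.01, -0.01]))
[ 5.63800e-01 -3.51900e-01 -9.36000e-02  9.92372e+01  3.57091e+01] [321. 179.]
[ 5.05500e-01 -3.65000e-02  1.47840e+00  9.78219e+01  3.43256e+01] [ 42. 255.]
```

View pics/w32.png

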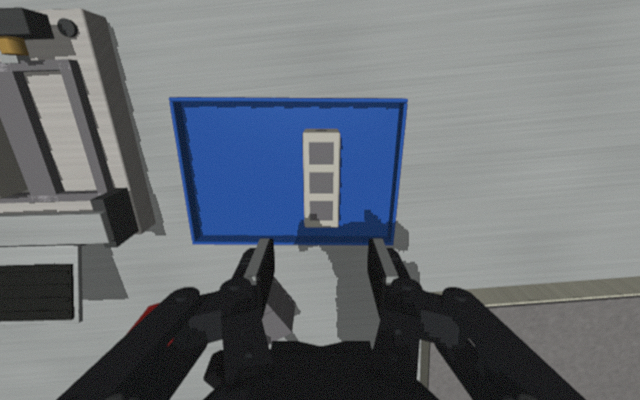

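```bash
python3 - <<'E'
from h import *
env.reach([*jig(.01,0),.25],quat(JY))
C,p,d=snap('wrist','w33')
L=[q for q in parts(C,p,d,.062) if abs(q[3]-100)<8 and abs(q[4]-36)<6 and abs(q[0]-.635)<.03]
print(L); assert len(L)==1
move_part(L[0][:2],L[0][2],tray(0,.038))
C,p,d=snap('wrist','w34')
for q in parts(C,p,d,.036):
    if abs(q[3]-100)<8 and abs(q[4]-36)<6: print(np.round(q[:5],4),q[5])
env.reach([.50,-.45,.36],quat(-.093))
for n in ('top','scene'): C,p,d=snap(n,n+'_end')
print(st())
E
```

```text
[(0.6349426879882812, -0.039908172607421875, np.float64(-0.0634249124149456), 99.37297821044922, 35.67869186401367, array([315., 186.]))]
False (79.59, array([ 0.6348, -0.0398,  0.1161]), 0.0522, array([-0.3,  0.3,  0.2]), array([ 0.02,  0.02, -0.01]))
(79.88, array([ 0.6354, -0.0413,  0.1173]), 0.0354, array([-0.8, -4.1,  3.9]), array([-1.05,  0.14,  0.02]))
True (83.04, array([ 0.572 , -0.2782,  0.0911]), 0.0351, array([-0.3, -0.1,  4.6]), array([-0.1 ,  0.11, -0.05]))
(84.25, array([ 0.5717, -0.2781,  0.2387]), 0.0517, array([-0.3,  1.1, -0.4]), array([-0.  ,  0.06, -0.06]))
[ 5.70900e-01 -2.76400e-01 -9.13000e-02  9.92892e+01  3.57010e+01] [321. 178.]
[ 5.63900e-01 -3.50800e-01 -9.22000e-02  9.92204e+01  3.68630e+01] [396. 179.]
[ 5.09100e-01 -3.47000e-02  1.37520e+00  9.44543e+01  3.51423e+01] [109. 255.]
(85.29, array([ 0.5012, -0.4473,  0.3585]), 0.0522, array([-1. ,  0.9, -0.1]), array([ 0.02, -0.  ,  0.03]))
```

View pics/w34.png

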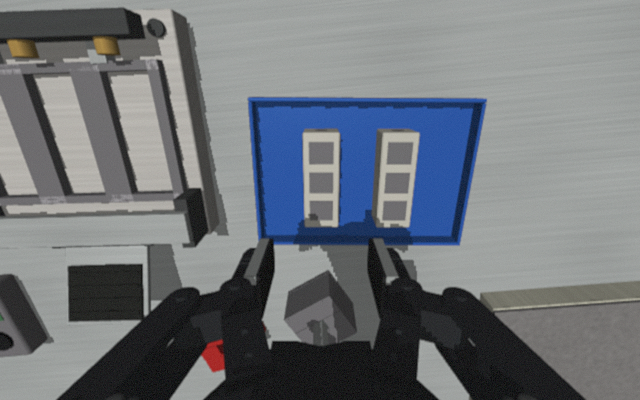

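View pics/top_end.png

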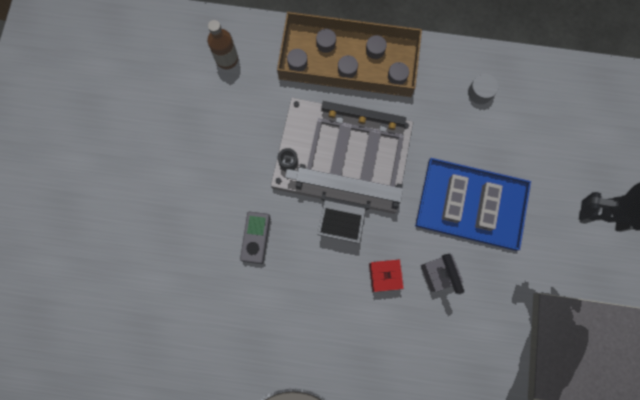

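View pics/scene_end.png

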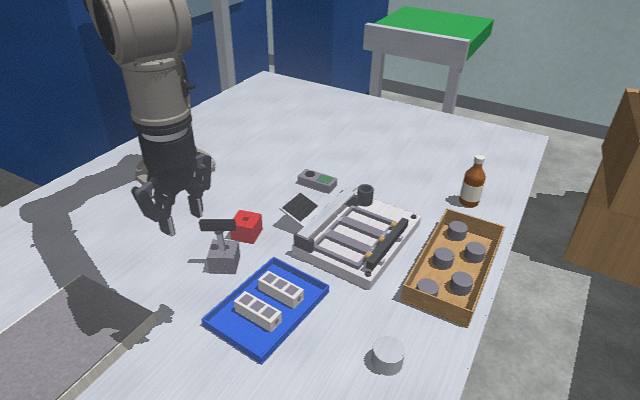

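```bash
python3 - <<'E'
from h import *
print(job.job_done()); print(T())
E
```

```text
the job is handed in; nothing more can be done
None
the job is handed in; nothing more can be done
```

The job is done and handed in at about 85 s of the 210 s allowed. Two housings were present, and both were stamped and now lie in the tray.

1. **Loading and clamping:** I laid each housing in its own nest and turned the screw clockwise until the bar stopped moving. The bar's edge had moved about 27 mm, and the recess read about 1.2 rad. I then stood the key back in the stand.
2. **Stamping:** I pressed the treadle to its stop, first at about 12 N for roughly 1 s. I then pushed to about 31 N and held that for 0.7 s without letting up in between. It sprang back afterwards.
3. **Opening and unloading:** I turned the screw back until its recess lined up with the jig at about 0 rad. With the key back in the stand, I laid both housings side by side in the tray.

The last pictures show both housings flat and parallel in the tray, about 74 mm apart. The bar is open, the treadle is up and the key is in its stand. The meter is where it started, and the gripper is clear of everything.

These did not go cleanly or disagreed:
- **Key overrun:** both times the key turned past the angle expected at the screw's stop (by about 0.4 rad when clamping), and I saw no clear rise in torque. I judged the stops from the bar no longer moving and from the recess angle.
- **Key in the stand:** after the first return it leaned a few degrees in the loose hole. I did not measure the lean after the second return, and it looks upright in the last picture.
- **Camera agreement:** the top camera and the wrist camera differed by 3–5 mm on the housings. I used the wrist readings, which matched where the grasped housing sat in the gripper.

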